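Clamp a tea brick in the turnbuckle breaking stand

TASK

Lay the pressed tea brick flat in the bed of the breaking stand, lengthwise between the two jaws, and let go of it; then turn the turnbuckle by its spokes so both jaws draw in together and hold the brick snugly, each sprung pad pressed in about half of its travel (about 12 N), never nearly to the bottom, which would crumble the brick. Leave the turnbuckle set like that, and do not disturb the other tea things.

Things in the scene. Friction and masses are not known exactly. Their poses are not given: they have to be found in the camera images.
- brick: dark brown pressed tea brick, 52 (x) x 104 (y, long) x 34 (z) mm, 0.2 kg; origin at the centre of its underside, z up
- stand: fixed tea-brick breaking stand: brown wooden base, 15 mm thick, 290 mm long (its y), from 50 mm to -x to 180 mm to +x of the origin (on the table, under the bed's middle; z up). A jaw stands at each end of the bed (+y left, -y right). The turnbuckle runs parallel to y, 140 mm to +x of the bed's middle
- seat (a point): middle of the bed, on its surface, 15 mm above the table. The bed lies between two wooden ledges 6 mm high and 90 mm long, whose inner faces are 30 mm to either side (stand's x), so the brick lies along the stand's y with 4 mm play each side
- screw_axis (a point): centre of the turnbuckle body on its turning axis (parallel to the stand's y), 80 mm above the table. Four steel spokes stand out from here at right angles, square to the axis: 10 mm rods, each ending in a 16 mm ball centred 58 mm from the axis (one ball red, three black)
- turnbuckle (a joint): turn of the brass turnbuckle, rad, 0 to 6; stays where left. At 0 the red-ball spoke points straight up; growing values carry the upper spokes over to the stand's +x, away from the bed, and draw both jaws in by 6 mm each per rad. Turning takes about 0.28 N m with the jaws free, plus 0.012 N m per N of jaw pressure (the same N on each jaw)
- jaw_left: aluminium jaw at the stand's +y end, top 66 mm above the table; origin on its inner face, 32 mm up, 102 mm from the stand's middle at turnbuckle 0. Carries a cork-faced pad with red backing (48 wide, 28 tall), sprung 3 N per mm, 8 mm travel. A screw setting, different each time and not given, puts the free pad's face 24 to 38 mm in front of the jaw's inner face
- jaw_right: mirror of jaw_left at the -y end, with the same sprung pad; the free pad's face stands a fixed 32 mm in front of the jaw's inner face
- caddy: tea caddy: green tin with steel lid, 66 wide, 92 tall mm; origin at the centre of its underside; leave alone
- packet: cardboard tea packet with a red band, 55 x 110 x 28 mm; origin at the centre of its underside; leave alone
- cup0: white tea cup, 68 across, 45 mm tall, on the tray; origin at the centre of its underside; leave alone
- cup1: white tea cup, as cup0; origin at the centre of its underside; leave alone
- cup2: white tea cup, as cup0; origin at the centre of its underside; leave alone
- pitcher: white pitcher with handle, 76 across, 85 mm tall, on the tray; origin at the centre of its underside; leave alone
- pick: dark wooden tea pick with a steel spike, 160 mm long along its x, 18 mm thick, lying on the table; origin on its underside 60 mm from the butt; leave alone
Things that resemble listed ones, but are neither listed nor needed, are in the scene too. There is more than one size of the brick; the job needs the largest.

How it is judged:
By the outcome, as a careful person would: the job done as asked, in the order asked, and still so for the second after the job is handed in, with the robot touching nothing.
It also fails if it takes over 72 s, if anything falls off the work surface, if the arm or the gripper's body presses on something with over 40 N, if the wrist force passes 120 N, or if a joint passes its speed limit or range.

ROBOT

A 6-joint arm with a two-finger parallel gripper is mounted at the origin on the work surface. World frame = base frame: x ahead of the robot, y to its left, z up, the work surface at z = 0. Lengths are in m, angles in rad, forces in N, time in s.
With the tool pointing down it reaches from about 0.225 to 0.875 m from the base axis. Payload 3.4 kg.
Tool frame: the origin (TCP) lies on the mounting face of the last link; the fingertips stand 173 mm ahead of it and the grasp point (between the pads) lies 155 mm ahead of it; y points along the fingers, x is the direction in which the jaws open and shut, and the axes are right-handed (so a half turn about y gives the same grasp; the last joint's range is limited). The gripper opens to 85 mm and grips with 20 to 120 N. Pads are 22 mm wide; open, the fingers measure 114 mm over their backs; the gripper's body (76 mm by 85 mm) begins 54 mm behind the grasp point. The pads swing forward as they close: fully open they stand 13 mm farther back than shut.
Start: joints at [1.001, 0.276, 1.505, -0, 1.361, -0.121], TCP at [0.249, 0.518, 0.405] pointing down, gripper open.
Joint ranges: [-2.89, 2.89], [-0.75, 2.08], [0.22, 2.7], [-1.18, 4.32], [0.11, 2.71], [-2.7, 2.7]. Speed limits (rad/s): [2.57, 2.57, 3.14, 3.14, 3.14, 3.14].

INTERFACE

Orientations are given as a unit quaternion [w, x, y, z].
In Python, from rig import manip, vision, ticket gives the robot as it stands.
- The arm moves only by the tool arm_command, never from a script. Its argument "increments" is one flat list of numbers, 7 for each row, row after row: the turn, a rotation vector about the tool's x, y, z in rad, then the shift along the tool's x, y, z in cm, then the closure, from 0 (fully open) to 1 (shut). In form: [wx, wy, wz, tx, ty, tz, hand, wx, wy, wz, tx, ty, tz, hand, ...]. A call has 1 to 8 rows; each row shifts and turns the commanded pose from where the row before left it, along the tool's axes as they then stand; what a row does not reach is not made up. A row lasts 1/8 s, in which the tool goes at most 62.5 mm and 10.7 degrees, less where a joint would pass 70% of its speed; a pose out of reach is approached as far as the arm can. A call is refused whole if a number of a shift passes 6.25 or a number of a turn 0.188, either way. A call with a gripper value outside its range is refused whole. The fingers move at their own pace and stop on an object; "grip_force" is the grip in N (left out, the last holds). Time passes only in rows, so rows that do not move let the fingers close. It gives the time, the measured TCP pose, the force and the opening at its end, in the units of the state.
- manip.get_state(): the state, without advancing time (a new reading comes with each control period).
- vision.get_image(name): name is "scene" or "top"; returns the picture (420x560x3 uint8, red, green, blue); there is no depth.
- vision.camera_params(name): a dict with "vfov" (degrees; the focal length in pixels is half the picture's height over the tangent of half this angle, whatever the lens; pixels are square), "cx", "cy" (the principal point, pixels), "distortion" ([k1, k2, p1, p2, k3] as OpenCV has them; the pictures are not rectified), "R" (3x3) and "t" (3): a world point X has camera coordinates R X + t. Camera axes: x right, y down, z forward; pixel columns grow to the right and rows downward; lengths in m; the calibration is good to about 2 mm. A picture is of the moment at which its call begins. camera_params takes no time and is no camera call.
- ticket.sign_off(): hands the job in, once; it reports no verdict.
The state is a dict: "clock": time; "qpos": joint angles; "qd": joint speeds; "effort": joint torques, N m; "position": TCP position; "ee_rot": TCP orientation; "contact_force": force on the tool from outside, world axes, zero at the start; "moment": the same for the moment, N m; "width": finger opening in m.
Only numpy, scipy, OpenCV 4.12 (cv2) and the standard library are available. Lean on these libraries where they do the work, as an engineer would, in place of code of your own. Each camera call takes 0.05 s, during which the arm holds its last target.

## Working session

There is one attempt and no reset: what is moved stays moved. The work goes in short steps, Python scripts to look and compute and a tool call to move; the robot and the scene stay as the last step left them, time stands still between calls to the robot, and variables do not carry over. Pictures are saved under pics/ and viewed, and the job is handed in when it is done.

Besides the shell and the picture viewer there is one more tool, called after "Emit:" as name(argument=value, ...) on one line, values as JSON. arm_command: Moves the arm, as the interface text tells. Its arguments: {"type":"object","properties":{"increments":{"type":"array"},"grip_force":{"type":"number"}},"required":["increments"]}

```bash
mkdir -p pics; ls
python3 - <<'E'
from rig import manip, vision
import cv2,json
for n in("scene","top"):
    im=vision.get_image(n); cv2.imwrite(f"pics/{n}0.png",im[:,:,::-1])
    print(n,{k:(v.tolist() if hasattr(v,'tolist') else v) for k,v in vision.camera_params(n).items()})
print(manip.get_state())
E
```

```text
pics
scene {'vfov': 44.1989836353533, 'cx': 283.42862561475135, 'cy': 207.29979341817986, 'distortion': [-0.13974229700610297, 0.0, 0.0, 0.0, 0.0], 'R': [[0.56445020778279, 0.8254468135294399, -0.0057897295324944], [0.6291831484995585, -0.4347619041858814, -0.644290813463027], [-0.534344952795615, 0.36002728327553263, -0.7647586722091432]], 't': [-0.3428968716671643, -0.3208169737411562, 1.9390487786494297]}
top {'vfov': 47.7187446281964, 'cx': 280.01171802200616, 'cy': 208.7421560778517, 'distortion': [0.039794271453744076, 0.0, 0.0, 0.0, 0.0], 'R': [[-0.007500786389697411, -0.9999592835902966, 0.005016907923868752], [-0.9854001618132789, 0.006538022292038003, -0.17012870234875915], [0.1700889746629687, -0.00621976093505705, -0.9854090801651925]], 't': [0.006108246710787419, 0.6075330872740624, 1.2113246429394386]}
{'clock': 0.1, 'qpos': array([ 1.00098481e+00,  2.76546018e-01,  1.50597499e+00, -3.97385923e-05,
        1.36067674e+00, -1.20992064e-01]), 'qd': array([ 0.00255739, -0.00111123, -0.00349351, -0.00095482,  0.00029276,
        0.00090769]), 'effort': array([ 8.94419463e-04, -4.17700016e+01, -2.46404189e+01, -8.44336705e-05,
        5.82860346e-03, -1.01673004e-05]), 'position': array([0.24940937, 0.51790497, 0.40393041]), 'ee_rot': array([-0.59847238,  0.59898066,  0.37569214, -0.3767073 ]), 'contact_force': array([-0.60003224,  0.20646098,  0.36395246]), 'moment': array([ 0.03748182,  0.02859826, -0.04171828]), 'width': 0.08561904624588976}
```

View pics/scene0.png

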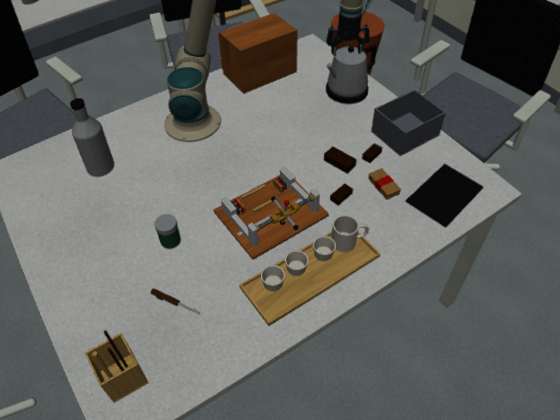

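View pics/top0.png

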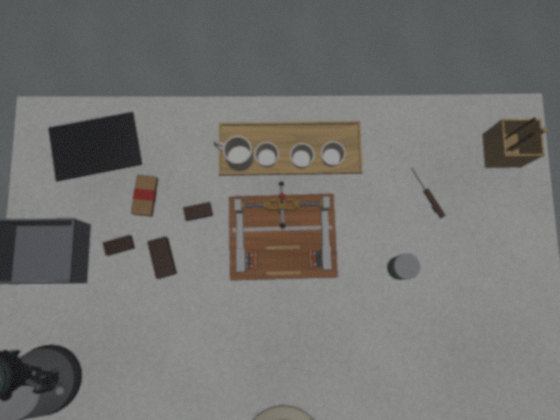

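```bash
cat > h.py <<'E'
import numpy as np,cv2
from rig import manip,vision
def P(n):
    c=vision.camera_params(n); f=210/np.tan(np.radians(c['vfov'])/2)
    K=np.array([[f,0,c['cx']],[0,f,c['cy']],[0,0,1.]])
    return K,np.array(c['distortion'],float),np.array(c['R'],float),np.array(c['t'],float)
def proj(n,X):
    K,d,R,t=P(n); return cv2.projectPoints(np.array(X,float).reshape(-1,1,3),cv2.Rodrigues(R)[0],t,K,d)[0][:,0]
def back(n,uv,z):
    K,d,R,t=P(n); q=cv2.undistortPoints(np.array(uv,float).reshape(-1,1,2),K,d)[:,0]
    D=np.c_[q,np.ones(len(q))]@R; C=-R.T@t
    return C+D*((z-C[2])/D[:,2])[:,None]
def crop(n,x0,y0,x1,y1,s,name,im=None,bright=1.0):
    if im is None: im=vision.get_image(n)
    c=im[y0:y1,x0:x1,::-1]
    c=cv2.resize(c,None,fx=s,fy=s,interpolation=cv2.INTER_CUBIC)
    c=np.clip(c*float(bright),0,255).astype(np.uint8)
    st=10 if s>=4 else 20
    for u in range((x0//st+1)*st,x1,st):
        cv2.line(c,((u-x0)*s,0),((u-x0)*s,8),(0,255,255),1); cv2.putText(c,str(u),((u-x0)*s-10,20),0,.4,(0,255,255),1)
    for v in range((y0//st+1)*st,y1,st):
        cv2.line(c,(0,(v-y0)*s),(8,(v-y0)*s),(0,255,255),1); cv2.putText(c,str(v),(10,(v-y0)*s+4),0,.4,(0,255,255),1)
    cv2.imwrite(f"pics/{name}.png",c); return im
E
python3 - <<'E'
import cv2
from h import *
im=cv2.imread('pics/top0.png')[:,:,::-1]
crop('top',95,195,220,285,6,'c1',im,1.8)
crop('top',220,175,345,290,5,'c2',im,1.5)
im=cv2.imread('pics/scene0.png')[:,:,::-1]
crop('scene',205,160,335,255,6,'c3',im,1.5)
E
```

```text
(no output)
```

View pics/c1.png

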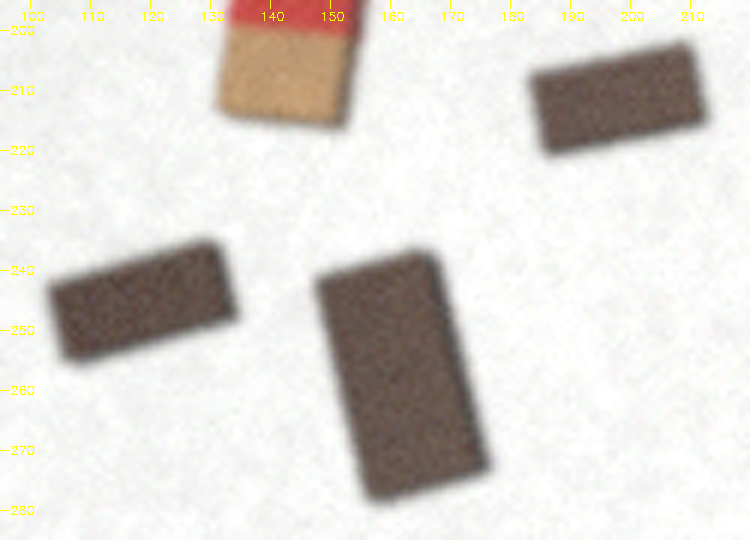

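View pics/c2.png

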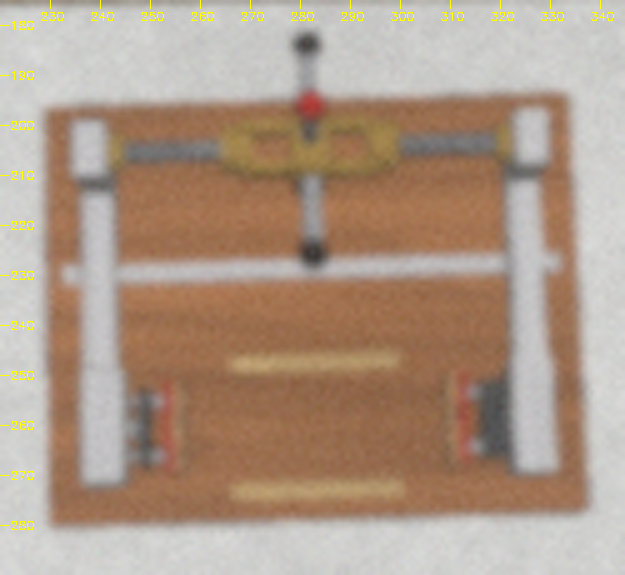

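View pics/c3.png

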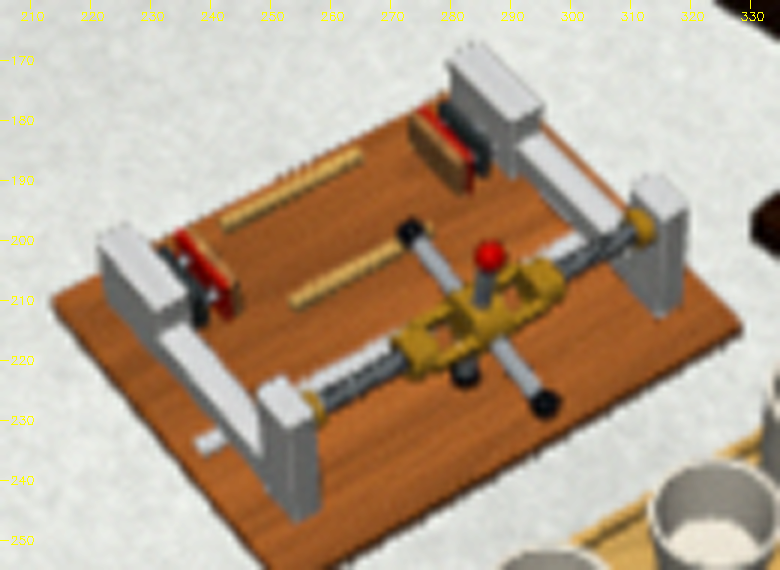

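Run:
```python
from h import *
from scipy.optimize import least_squares
np.set_printoptions(precision=4,suppress=True)
for q in ([(148,241),(167,236.5),(177,273),(156.5,279)],[(184,207),(210,202),(213,216),(186.5,221)],[(103.5,242),(132,235),(135,248),(106,255.5)]):
    b=back('top',q,.034); e=np.linalg.norm(np.roll(b,-1,0)-b,axis=1); print(b.mean(0),e, np.arctan2(*(b[2]-b[1])[[1,0]]),np.arctan2(*(b[3]-b[0])[[1,0]]))
# stand fit
q=np.array([(230,197),(333.5,194),(337.5,277.5),(231,280)])
b=back('top',q,.015);print(b,np.linalg.norm(np.roll(b,-1,0)-b,axis=1))
L=np.array([(.18,.145),(.18,-.145),(-.05,-.145),(-.05,.145)])
def T(p,l):
    l=np.atleast_2d(l);c,s=np.cos(p[2]),np.sin(p[2]); return np.c_[p[0]+c*l[:,0]-s*l[:,1],p[1]+s*l[:,0]+c*l[:,1]]
r=least_squares(lambda p:(T(p,L)-b[:,:2]).ravel(),[.4,0,0]);print(r.x,r.fun)
def W(l): l=np.atleast_2d(l);return np.c_[T(r.x,l[:,:2]),l[:,2]]
print('scene corners',proj('scene',W(np.c_[L,[.015]*4])))
pts=[[.14,0,.138],[.198,0,.08],[.082,0,.08],[0,.102,.066],[0,-.102,.066]]
print('top',proj('top',W(pts)));print('scene',proj('scene',W(pts)))
print('centre C',-P('top')[2].T@P('top')[3])
```

```text
[0.4827 0.3141 0.034 ] [0.0511 0.101  0.055  0.1034] -2.845327709615182 -2.884536403989362
[0.6047 0.2214 0.034 ] [0.0709 0.0393 0.0718 0.0389] -2.9180488808931497 -2.942441414969523
[0.5158 0.4282 0.034 ] [0.076  0.0359 0.0772 0.0367] -2.8742804203673713 -2.9063563465889564
[[ 0.6476  0.1388  0.015 ]
 [ 0.6542 -0.1461  0.015 ]
 [ 0.4266 -0.1506  0.015 ]
 [ 0.422   0.1337  0.015 ]] [0.285  0.2277 0.2843 0.2256]
[ 0.4726 -0.0073  0.0202] [ 0.002   0.0024  0.0013 -0.0026 -0.001  -0.0027 -0.0023  0.0029]
scene corners [[327.8656 212.6406]
 [250.9999 256.9639]
 [211.5186 208.5318]
 [285.4003 170.2005]]
top [[282.7221 200.8444]
 [281.8549 183.263 ]
 [283.1259 227.08  ]
 [244.4601 260.3862]
 [323.4383 258.2229]]
scene [[282.8591 199.6244]
 [294.4539 224.6733]
 [271.9635 200.4447]
 [283.5652 173.7698]
 [229.8354 201.749 ]]
centre C [0.3927 0.0097 1.297 ]
```

```bash
cat > st.py <<'E'
from h import *
from scipy.optimize import least_squares
L=np.array([(.18,.145,.015),(.18,-.145,.015),(-.05,-.145,.015),(-.05,.145,.015)])
def W(p,l):
    l=np.atleast_2d(l);c,s=np.cos(p[2]),np.sin(p[2]); return np.c_[p[0]+c*l[:,0]-s*l[:,1],p[1]+s*l[:,0]+c*l[:,1],l[:,2]]
def ball(k,th): a=th+k*np.pi/2; return [.14+.058*np.sin(a),0,.08+.058*np.cos(a)]
E
python3 - <<'E'
from st import *
np.set_printoptions(precision=4,suppress=True)
tq=np.array([(230,197),(333.5,194),(337.5,277.5),(231,280),(282,196),(281.2,183.6),(282.6,225.4)])
sq=np.array([(328.8,214.5),(213.7,210.5),(286.7,202.5),(295.8,227.2),(282.3,222.7),(273.5,198.7)])
def f(p):
    th=p[3]
    a=np.r_[L,[ball(0,th),ball(1,th),ball(3,th)]]; b=np.r_[L[[0,2]],[ball(k,th) for k in range(4)]]
    return np.r_[(proj('top',W(p,a))-tq).ravel()+np.tile(p[4:6],7),(proj('scene',W(p,b))-sq).ravel()+np.tile(p[6:8],6),p[4:]*1.0]
r=least_squares(f,[.47,0,.02,0.1,0,0,0,0]);print(r.x);print(r.fun[:14].reshape(-1,2));print(r.fun[14:26].reshape(-1,2))
E
```

```text
[ 0.4754 -0.006   0.022   0.1873  0.2833  0.5943  0.5041  0.5392]
[[-1.1853 -1.0074]
 [ 0.5883 -0.9456]
 [ 0.8281 -0.168 ]
 [-1.2738  0.5501]
 [ 0.2271  0.1784]
 [ 0.2699  0.5327]
 [ 0.2625  0.2655]]
[[ 0.461  -1.0502]
 [-0.8784 -1.0006]
 [-0.1831  0.527 ]
 [-0.0837  0.4022]
 [ 0.1987  0.0669]
 [-0.0186  0.5156]]
```

Run:
```python
from st import *
np.set_printoptions(precision=3,suppress=True)
im=cv2.imread('pics/scene0.png')[:,:,::-1]
crop('scene',310,130,410,205,7,'c4',im,2.0)
def bc(c,y): 
    C,S=np.cos(y),np.sin(y); l=[(sx*.026,sy*.052,z) for z in(.034,0) for sx,sy in((1,1),(1,-1),(-1,-1),(-1,1))]
    return np.array([(c[0]+C*a-S*b,c[1]+S*a+C*b,z) for a,b,z in l])
print(proj('scene',bc((.4827,.3141),.277-np.pi/2)));print(proj('top',bc((.4827,.3141),.277-np.pi/2)))
s=manip.get_state()
from scipy.spatial.transform import Rotation as Ro
w=s['ee_rot'];R=Ro.from_quat([w[1],w[2],w[3],w[0]]).as_matrix();print(R)
# pads
p=[.4755,-.006,.022]
q=[(256.2,260),(309.3,260),(253.5,260),(312,260)]
b=back('top',q,.046); c,sn=np.cos(.022),np.sin(.022); d=b[:,:2]-p[:2]; print(np.c_[c*d[:,0]+sn*d[:,1],-sn*d[:,0]+c*d[:,1]])
```

```text
[[346.475 167.166]
 [321.769 153.431]
 [330.703 145.466]
 [355.233 158.804]
 [345.622 174.167]
 [321.287 160.459]
 [330.108 152.495]
 [354.273 165.814]]
[[166.987 235.691]
 [176.546 273.503]
 [157.176 279.177]
 [147.851 241.172]
 [169.846 237.11 ]
 [179.191 273.952]
 [160.338 279.477]
 [151.216 242.453]]
[[ 0.434 -0.001 -0.901]
 [ 0.901 -0.001  0.434]
 [-0.002 -1.     0.   ]]
[[-0.001  0.071]
 [-0.005 -0.068]
 [-0.001  0.078]
 [-0.006 -0.075]]
```

View pics/c4.png

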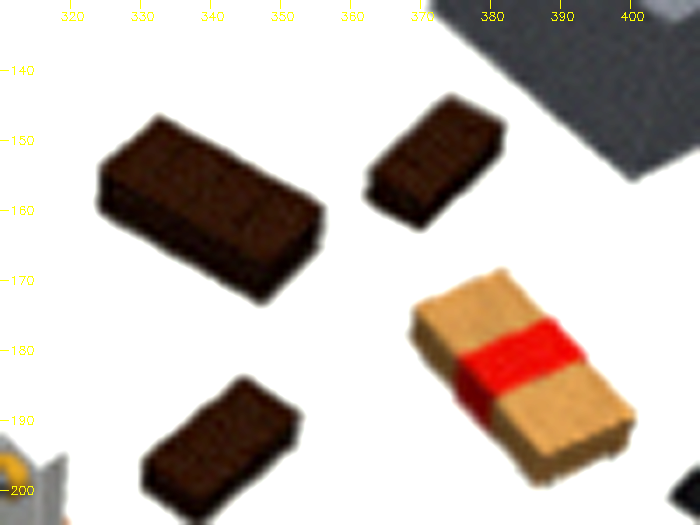

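Could be taken for the brick (top view): (162,257), 52×104 mm; (198,212), about 71×39 mm; (119,245), about 76×36 mm; and the packet at (145,195), which has a red band. The crop shows (162,257) is the largest and fits the stated size, so I choose that one. The red spoke leans about 0.19 rad, and the left pad's face is about 30 mm in front of its jaw.

```bash
cat > pl.py <<'E'
from h import *
from scipy.spatial.transform import Rotation as Ro
def pose():
    s=manip.get_state(); w=s['ee_rot']; return s,s['position'],Ro.from_quat([w[1],w[2],w[3],w[0]])
def tgtR(yaw): 
    c,s=np.cos(yaw),np.sin(yaw); return Ro.from_matrix(np.array([[c,0,-s],[s,0,c],[0,-1,0]]) )
def plan(pos,yaw,n,p=None,R=None):
    if p is None: _,p,R=pose()
    T=tgtR(yaw); assert np.linalg.det(T.as_matrix())>0
    rv=(R.inv()*T).as_rotvec()/n; step=(np.array(pos)-p)/n
    rows=[]
    for i in range(n):
        t=R.inv().apply(step)*100; rows.append(np.r_[rv,t].round(3)); R=R*Ro.from_rotvec(rv)
    print('total rot',rv*n,'dist',np.linalg.norm(step*n))
    for r in rows: print(r.tolist())
def show():
    s,p,R=pose(); m=R.as_matrix(); print('t %.2f'%s['clock'],'pos',p.round(4),'yaw %.4f'%np.arctan2(m[1,0],m[0,0]),'down',m[:,1].round(3),'F',s['contact_force'].round(2),'M',s['moment'].round(2),'w %.4f'%s['width'],'q',s['qpos'].round(2))
E
python3 -c "
from pl import *
np.set_printoptions(suppress=True)
show();plan([.485,.314,.29],1.848,7)"
```

```text
t 0.10 pos [0.2494 0.5179 0.4039] yaw 1.1220 down [-0.001 -0.001 -1.   ] F [-0.6   0.21  0.36] M [ 0.04  0.03 -0.04] w 0.0856 q [ 1.    0.28  1.51 -0.    1.36 -0.12]
total rot [-0.00072839 -0.72601465 -0.0014709 ] dist 0.33175340104431505
[-0.0, -0.104, -0.0, -1.162, 1.629, -4.296]
[-0.0, -0.104, -0.0, -1.6, 1.629, -4.153]
[-0.0, -0.104, -0.0, -2.022, 1.629, -3.965]
[-0.0, -0.104, -0.0, -2.422, 1.629, -3.734]
[-0.0, -0.104, -0.0, -2.796, 1.629, -3.463]
[-0.0, -0.104, -0.0, -3.14, 1.628, -3.155]
[-0.0, -0.104, -0.0, -3.45, 1.628, -2.812]
```

Emit:
arm_command(increments=[0,-0.104,0,-1.16,1.63,-4.3,0,0,-0.104,0,-1.6,1.63,-4.15,0,0,-0.104,0,-2.02,1.63,-3.97,0,0,-0.104,0,-2.42,1.63,-3.73,0,0,-0.104,0,-2.8,1.63,-3.46,0,0,-0.104,0,-3.14,1.63,-3.16,0,0,-0.104,0,-3.45,1.63,-2.81,0,0,0,0,0,0,0,0])

```text
clock: 1.1
position: [0.487, 0.3123, 0.2887]
ee_rot: [0.427, -0.426, -0.563, 0.565]
contact_force: [-0.3, -0.9, 0.1]
width: 0.0857
```

```bash
python3 -c "
from pl import *
np.set_printoptions(suppress=True)
show();plan([.485,.314,.181],1.848,4)
im=crop('scene',300,90,410,185,6,'d1',None,1.8)"
```

```text
t 1.10 pos [0.487  0.3123 0.2887] yaw 1.8461 down [-0.002 -0.002 -1.   ] F [-0.31 -0.87  0.1 ] M [0.01 0.03 0.07] w 0.0857 q [ 0.45  0.37  1.67 -0.    1.1  -1.4 ]
total rot [-0.00276509 -0.00195014 -0.00127255] dist 0.10776964142691099
[-0.001, -0.0, -0.0, 0.057, 2.693, 0.03]
[-0.001, -0.0, -0.0, 0.057, 2.693, 0.032]
[-0.001, -0.0, -0.0, 0.056, 2.693, 0.033]
[-0.001, -0.0, -0.0, 0.055, 2.693, 0.035]
```

View pics/d1.png

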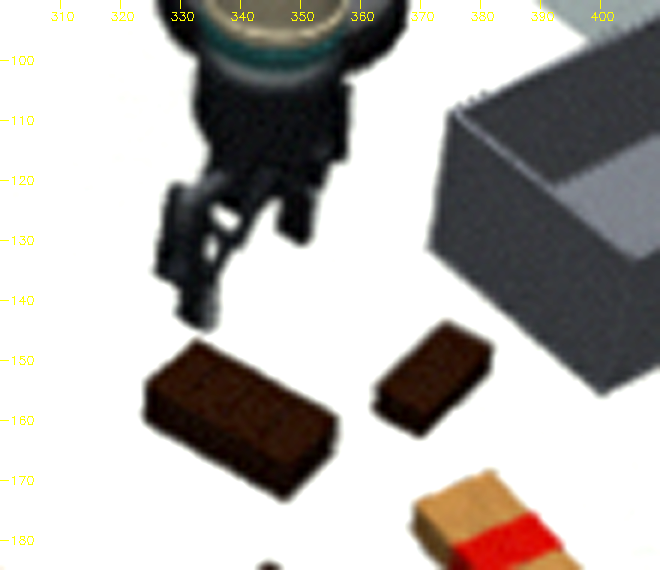

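The open fingers hang over the brick, with tips at (333,143) and (350,129), one on each side of its width. I'm descending.

Emit:
arm_command(increments=[-0.001,0,0,0.06,2.7,0.03,0,-0.001,0,0,0.06,2.7,0.03,0,-0.001,0,0,0.06,2.7,0.03,0,0,0,0,0.05,2.65,0.04,0,0,0,0,0,0,0,0], grip_force=40)

```text
clock: 1.78
position: [0.4818, 0.3169, 0.1817]
ee_rot: [0.426, -0.425, -0.564, 0.565]
contact_force: [0.0, 1.2, 0.3]
width: 0.0853
```

```bash
python3 -c "
from pl import *
show()
im=crop('top',110,200,220,300,6,'d2',None,1.8)"
```

```text
t 1.77 pos [0.4818 0.3169 0.1817] yaw 1.8508 down [-0.001 -0.001 -1.   ] F [0.03 1.18 0.26] M [ 0.02 -0.   -0.01] w 0.0853 q [ 0.46  0.49  1.8  -0.    0.86 -1.39]
```

View pics/d2.png

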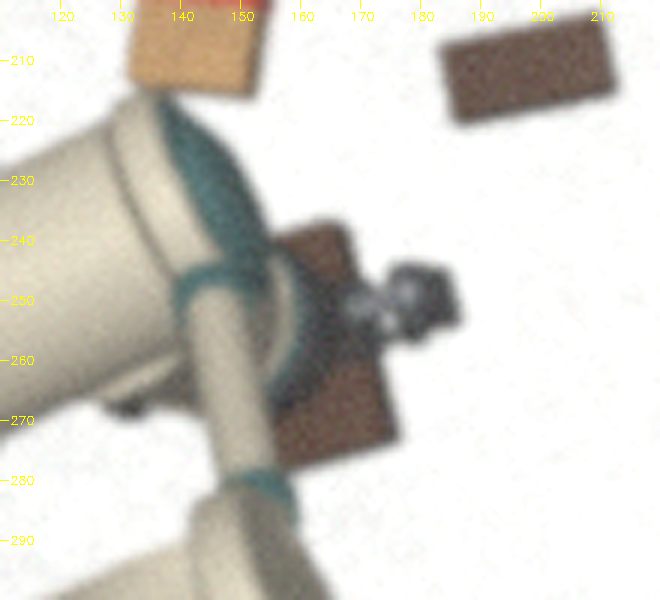

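The gripper straddles the brick; the right finger is at (180,252), clear of it. I'm closing.

Emit:
arm_command(increments=[0,0,0,0,0,0,0.5,0,0,0,0,0,0,1,0,0,0,0,0,0,1,0,0,0,0,0,0,1,0,0,0,0,0,0,1,0,0,0,0,0,0,1], grip_force=45)

```text
clock: 2.58
position: [0.4841, 0.3169, 0.1848]
ee_rot: [-0.425, 0.427, 0.567, -0.563]
contact_force: [-1.6, 1.8, 6.9]
width: 0.0509
```

```bash
python3 -c "
from pl import *
np.set_printoptions(suppress=True)
show();s,p,R=pose();plan([p[0],p[1],.28],1.848,2)"
```

```text
t 2.58 pos [0.4841 0.3169 0.1848] yaw 1.8496 down [ 0.005  0.003 -1.   ] F [-1.61  1.78  6.95] M [0.18 0.14 0.01] w 0.0509 q [ 0.46  0.48  1.79  0.    0.86 -1.39]
total rot [0.00598516 0.00162087 0.00122644] dist 0.0952498320499936
[0.003, 0.001, 0.001, 0.006, -4.762, -0.029]
[0.003, 0.001, 0.001, 0.003, -4.762, -0.014]
```

Emit:
arm_command(increments=[0,0,0,0,-1.5,0,1,0.003,0,0,0,-4,0,1,0,0,0,0,-4,0,1,0,0,0,0,0,0,1])

```text
clock: 3.08
position: [0.4845, 0.3167, 0.282]
ee_rot: [-0.424, 0.427, 0.567, -0.562]
contact_force: [1.2, 0.3, -2.7]
width: 0.0511
```

```bash
python3 -c "
from pl import *
np.set_printoptions(suppress=True)
show()
im=crop('scene',300,80,410,185,5,'d3',None,1.8)
plan([.4755,-.006,.30],.022,12)"
```

```text
t 3.08 pos [0.4845 0.3167 0.282 ] yaw 1.8499 down [ 0.007  0.003 -1.   ] F [ 1.17  0.32 -2.71] M [-0.05 -0.02 -0.01] w 0.0511 q [ 0.46  0.37  1.68 -0.    1.08 -1.39]
total rot [0.00179546 1.82784194 0.0031953 ] dist 0.3229948635077201
[0.0, 0.152, 0.0, -2.563, -0.173, 0.804]
[0.0, 0.152, 0.0, -2.655, -0.172, 0.406]
[0.0, 0.152, 0.0, -2.686, -0.171, -0.001]
[0.0, 0.152, 0.0, -2.655, -0.17, -0.409]
[0.0, 0.152, 0.0, -2.562, -0.17, -0.807]
[0.0, 0.152, 0.0, -2.41, -0.169, -1.186]
[0.0, 0.152, 0.0, -2.202, -0.169, -1.538]
[0.0, 0.152, 0.0, -1.943, -0.169, -1.855]
[0.0, 0.152, 0.0, -1.64, -0.168, -2.128]
[0.0, 0.152, 0.0, -1.298, -0.168, -2.352]
[0.0, 0.152, 0.0, -0.926, -0.168, -2.522]
[0.0, 0.152, 0.0, -0.533, -0.169, -2.633]
```

View pics/d3.png

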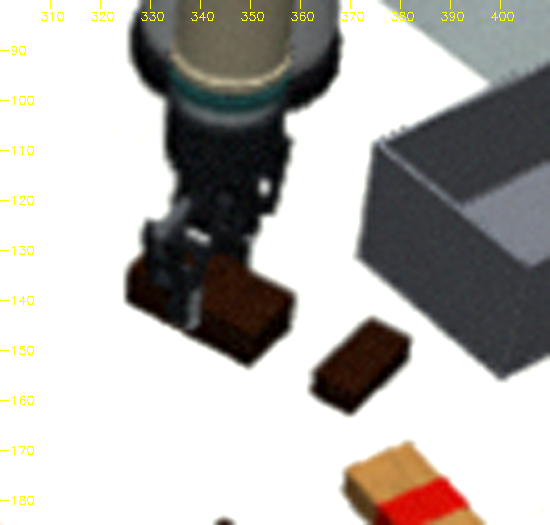

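Run:
```python
from h import *
np.set_printoptions(precision=1,suppress=True)
c=np.array([.4845,.3167]);u=np.array([-.275,.961])
for h in(0,.005,.01,.015,.02): 
    for s in(-1,): print(h,proj('scene',[np.r_[c+s*u*d,.097+h] for d in(.0255,.033,.040)]).tolist())
l=np.array([u[1],-u[0]])
print(proj('scene',[np.r_[c-u*.026+l*.052,.097],np.r_[c-u*.026-l*.052,.097]]))
```

```text
0 [[336.30587432129744, 146.59512298630727], [334.9807129092476, 147.79501453302714], [333.73817687810794, 148.92013173722813]]
0.005 [[336.41166858117964, 145.4890538949475], [335.08395822839213, 146.68888196885285], [333.8390157435057, 147.8139581148314]]
0.01 [[336.5178512429607, 144.37826619953574], [335.18758414440845, 145.57801404243298], [333.94022774659766, 146.7030335221849]]
0.015 [[336.6244238973327, 143.2627342049405], [335.29159222906117, 144.46238483533014], [334.0418144401915, 145.58733183165302]]
0.02 [[336.73138813595676, 142.14243208075487], [335.39598405527585, 143.3419682910993], [334.1437773784253, 144.46682677502102]]
[[349.1 153.6]
 [323.6 139.9]]
```

Emit:
arm_command(increments=[0,0.152,0,-2.56,-0.17,0.8,1,0,0.152,0,-2.66,-0.17,0.41,1,0,0.152,0,-2.69,-0.17,0,1,0,0.152,0,-2.66,-0.17,-0.41,1,0,0.152,0,-2.56,-0.17,-0.81,1,0,0.152,0,-2.41,-0.17,-1.19,1,0,0.152,0,-2.2,-0.17,-1.54,1,0,0.152,0,-1.94,-0.17,-1.86,1])

```text
clock: 4.12
position: [0.4774, 0.1003, 0.29]
ee_rot: [0.673, -0.672, -0.217, 0.22]
contact_force: [0.5, -1.2, -2.0]
width: 0.0513
```

Emit:
arm_command(increments=[0,0.152,0,-1.64,-0.17,-2.13,1,0,0.152,0,-1.3,-0.17,-2.35,1,0,0.152,0,-0.93,-0.17,-2.52,1,0,0.152,0,-0.53,-0.17,-2.63,1,0,0,0,0,0,0,1,0,0,0,0,0,0,1])

```text
clock: 4.88
position: [0.4755, -0.0057, 0.2974]
ee_rot: [0.707, -0.707, -0.008, 0.01]
contact_force: [0.6, 0.6, -2.5]
width: 0.0507
```

```bash
python3 -c "
from pl import *
np.set_printoptions(suppress=True)
show()
im=crop('scene',205,110,335,255,4,'d4',None,1.6)
im=crop('top',215,175,345,290,6,'d5',None,1.6)
plan([.4755,-.006,.235],.022,4)"
```

```text
t 4.88 pos [ 0.4755 -0.0057  0.2974] yaw 0.0266 down [-0.003  0.001 -1.   ] F [ 0.59  0.58 -2.51] M [-0.07 -0.05  0.05] w 0.0507 q [-0.16  0.22  1.88  0.    1.05 -0.19]
total rot [-0.00073948  0.00534603 -0.00158399] dist 0.06284636868606426
[-0.0, 0.001, -0.0, -0.003, 1.571, -0.017]
[-0.0, 0.001, -0.0, -0.003, 1.571, -0.016]
[-0.0, 0.001, -0.0, -0.004, 1.571, -0.016]
[-0.0, 0.001, -0.0, -0.005, 1.571, -0.016]
```

View pics/d4.png

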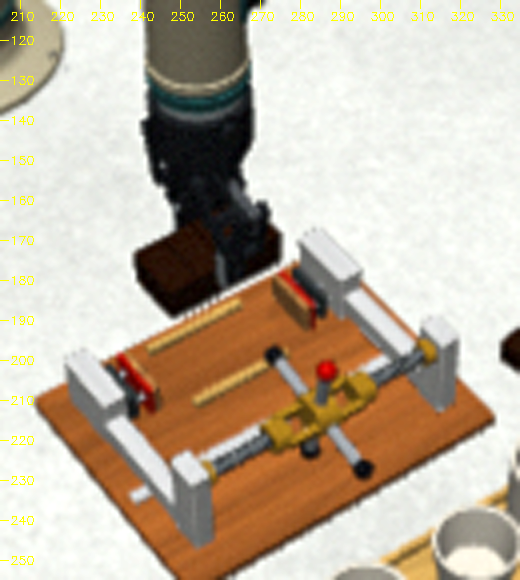

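View pics/d5.png

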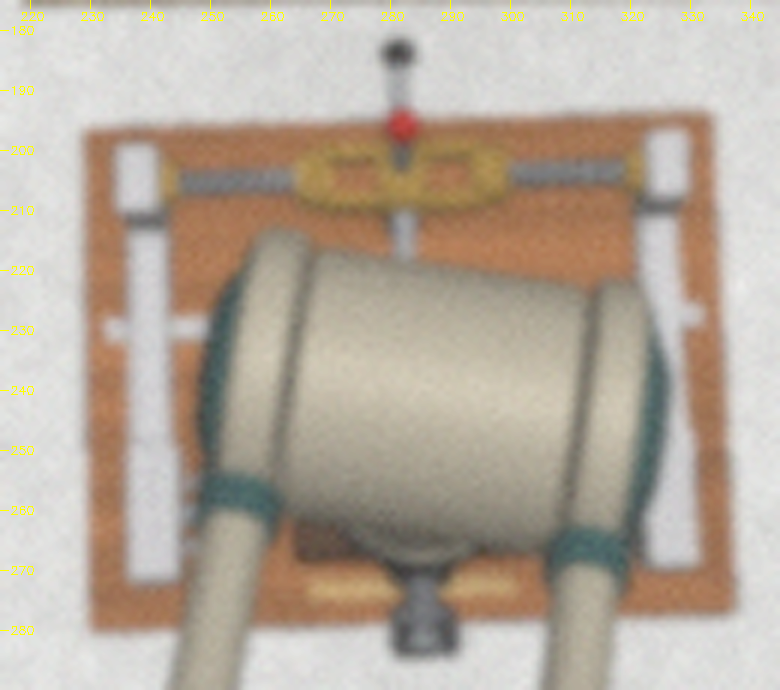

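```bash
python3 - <<'E'
from st import *
np.set_printoptions(precision=4,suppress=True)
print(back('top',[(283.2,260.2)],.021),back('scene',[(259.6,197.8)],.021))
p=[.4755,-.006,.022]
for n in('top','scene'): print(n,proj(n,W(p,[(.033,.045,.021),(.033,-.045,.021),(-.033,.045,.021),(-.033,-.045,.021)])))
# brick corners predicted from TCP
C=W([.4755,-.0057,.0266],[(sx*.026,sy*.052,z) for z in(.1466,.1126) for sx,sy in((1,1),(1,-1),(-1,-1),(-1,1))])
print(proj('scene',C));print(proj('top',C))
E
python3 -c "
from pl import *
im=crop('scene',215,145,305,225,8,'d6',None,2.2)"
```

```text
[[ 0.4731 -0.0059  0.021 ]] [[ 0.4792 -0.0051  0.021 ]]
top [[266.1335 247.4782]
 [299.5857 246.5079]
 [266.7352 272.2485]
 [300.4982 271.2521]]
scene [[276.0488 197.2737]
 [252.7388 209.8526]
 [264.5178 185.0556]
 [241.4801 197.1292]]
[[275.9933 167.631 ]
 [247.497  182.4048]
 [238.0925 172.265 ]
 [266.3087 157.9907]
 [276.1753 175.3286]
 [248.1527 190.0533]
 [238.8845 179.9384]
 [266.6379 165.7027]]
[[261.9158 245.8973]
 [304.7576 244.4594]
 [305.694  266.0199]
 [262.5064 267.4898]
 [262.3587 247.1655]
 [303.9906 245.7669]
 [304.8946 266.7247]
 [262.9359 268.1536]]
```

View pics/d6.png

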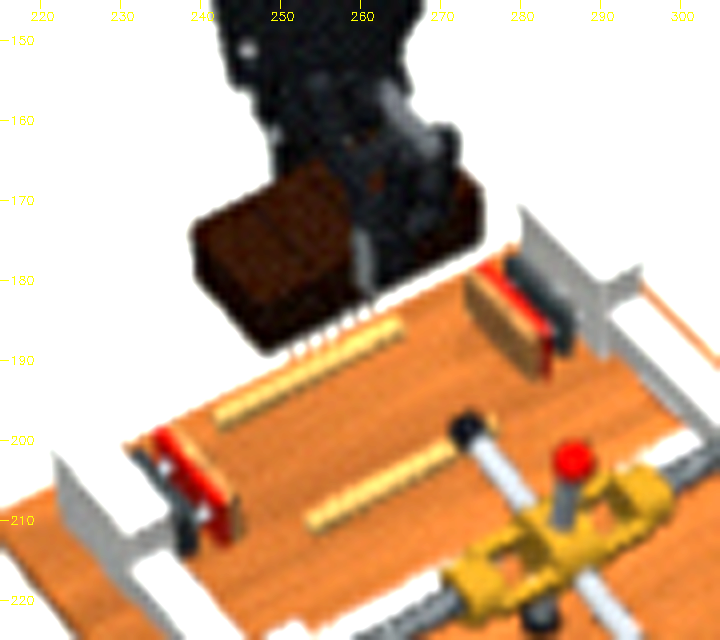

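Emit:
arm_command(increments=[0,0,0,0.05,2.1,0,1,0,0,0,0.05,2.1,0,1,0,0,0,0.05,2.1,0,1,0,0,0,0,2.1,0,1,0,0,0,0,0,0,1,0,0,0,0,0,0,1])

```text
clock: 5.78
position: [0.478, -0.0057, 0.215]
ee_rot: [-0.707, 0.707, 0.01, -0.009]
contact_force: [-0.4, 0.0, -2.2]
width: 0.0511
```

```bash
python3 -c "
from pl import *
show()
im=crop('scene',205,145,305,225,8,'e1',None,2.2)
im=crop('top',215,225,345,290,6,'e2',None,2)
im=crop('top',215,225,345,290,6,'e2',None,2)"
```

```text
t 5.78 pos [ 0.478  -0.0057  0.215 ] yaw 0.0268 down [ 0.001 -0.    -1.   ] F [-0.44  0.05 -2.19] M [-0.    0.01 -0.05] w 0.0511 q [-0.16  0.33  1.98  0.    0.83 -0.18]
```

View pics/e1.png

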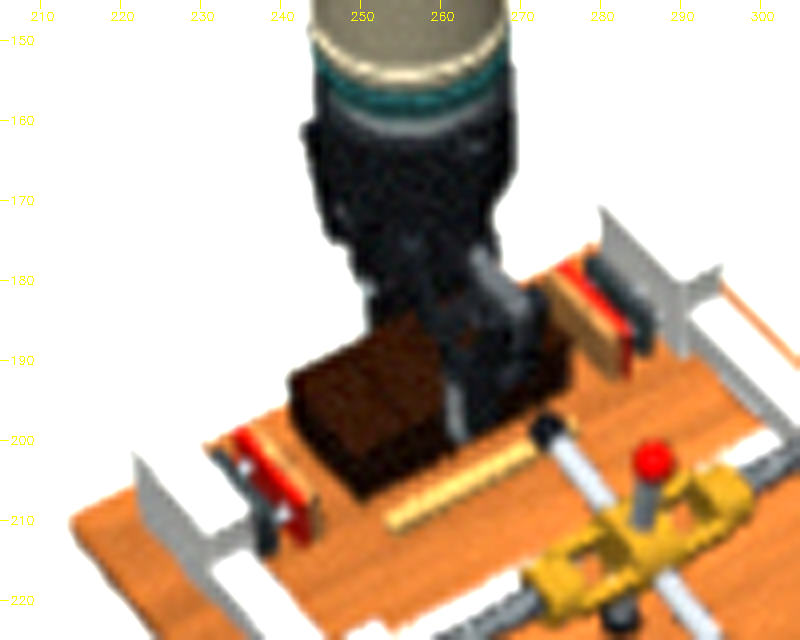

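View pics/e2.png

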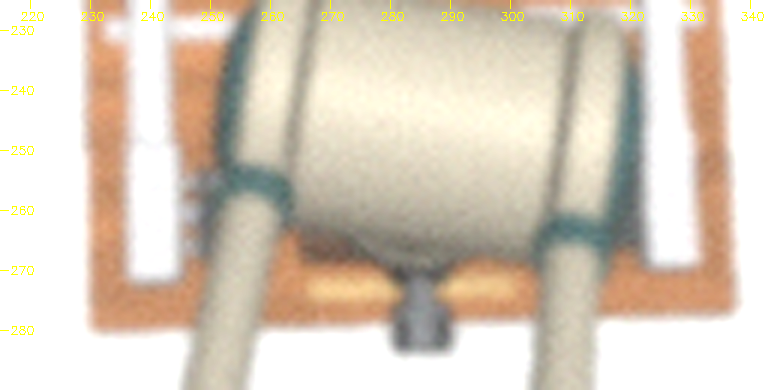

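Run:
```python
from st import *
np.set_printoptions(precision=4,suppress=True)
print(proj('scene',W([.478,-.0057,.0268],[(.026,-.052,.030),(-.026,-.052,.03),(-.026,-.052,.064),(.026,-.052,.064),(.026,.052,.03)])))
print(back('scene',[(250.3,207.2)],.030),W([.478,-.0057,.0268],[(.026,-.052,.030)]))
# lower left brick edge in top: 
print(proj('top',W([.478,-.0057,.0268],[(-.026,.052,.030),(-.026,.052,.064)])))
```

```text
[[250.0909 208.1291]
 [241.1226 198.0806]
 [240.3894 190.9781]
 [249.4867 201.0641]
 [277.0281 193.5228]]
[[ 0.5025 -0.0544  0.03  ]] [[ 0.5054 -0.057   0.03  ]]
[[263.8848 268.6706]
 [263.51   268.0653]]
```

The brick sits above the bed. Its near lower corner is at (250,207), the near ledge runs from (254,210) to (277,198), and the far ledge is at row 273 in the top view. The gaps look even to within 1–2 mm, so I'm lowering.

Emit:
arm_command(increments=[0,0.004,0,0.05,0.8,0,1,0,0,0,0,0.6,0,1,0,0,0,0,0.1,0,1,0,0,0,0,0,0,1])

```text
clock: 6.42
position: [0.4781, -0.006, 0.1997]
ee_rot: [0.707, -0.707, -0.008, 0.008]
contact_force: [-1.3, 0.5, 2.7]
width: 0.051
```

```bash
python3 -c "
from pl import *
show()
im=crop('scene',205,145,305,225,8,'e3',None,2.2)"
```

```text
t 6.42 pos [ 0.4781 -0.006   0.1997] yaw 0.0219 down [ 0.  0. -1.] F [-1.33  0.52  2.68] M [-0.14  0.11 -0.11] w 0.0510 q [-0.16  0.35  2.    0.    0.8  -0.18]
```

View pics/e3.png

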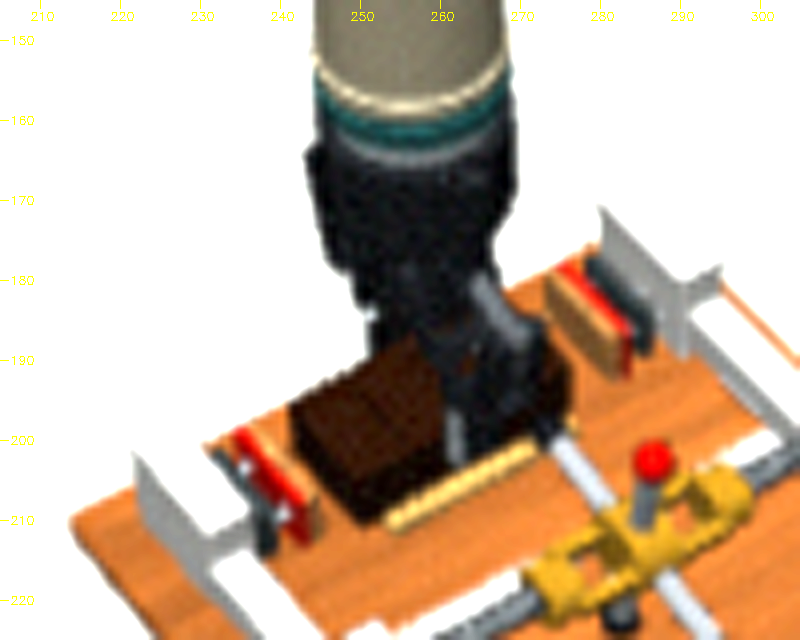

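The brick reached the bed at the expected height with about 5 N, inside the ledge. I'm releasing it and rising.

Emit:
arm_command(increments=[0,0,0,0,0,0,0.35,0,0,0,0,0,0,0.2,0,0,0,0,0,0,0,0,0,0,0,0,0,0,0,0,0,0,-2,0,0,0,0,0,0,-4,0,0,0,0,0,0,-5,0,0,0,0,0,0,-4,0,0])

```text
clock: 7.48
position: [0.4783, -0.006, 0.3516]
ee_rot: [-0.707, 0.707, 0.009, -0.007]
contact_force: [1.0, 0.3, 0.5]
width: 0.085
```

```bash
python3 -c "
from pl import *
np.set_printoptions(suppress=True)
show()
im=crop('scene',205,145,305,225,8,'f1',None,2.2)
th=.187+np.pi*1.5
p=[.4765,-.006,.022]
from st import *
b=W(p,[ball(3,.187)])[0];print(b)
plan([b[0],b[1],.37],1.593,9)
"
```

```text
t 7.47 pos [ 0.4783 -0.006   0.3516] yaw 0.0220 down [ 0.003 -0.    -1.   ] F [1.02 0.28 0.53] M [-0.01 -0.02 -0.01] w 0.0850 q [-0.16  0.17  1.79  0.    1.18 -0.18]
[ 0.55949106 -0.0041739   0.0907829 ]
total rot [ 0.0108471  -1.57076955  0.00780701] dist 0.08081045816840762
[0.001, -0.175, 0.001, 0.887, -0.14, 0.002]
[0.001, -0.175, 0.001, 0.874, -0.141, -0.152]
[0.001, -0.175, 0.001, 0.834, -0.142, -0.301]
[0.001, -0.175, 0.001, 0.769, -0.143, -0.441]
[0.001, -0.175, 0.001, 0.68, -0.144, -0.568]
[0.001, -0.175, 0.001, 0.571, -0.146, -0.677]
[0.001, -0.175, 0.001, 0.445, -0.147, -0.766]
[0.001, -0.175, 0.001, 0.305, -0.148, -0.831]
[0.001, -0.175, 0.001, 0.156, -0.149, -0.872]
```

View pics/f1.png

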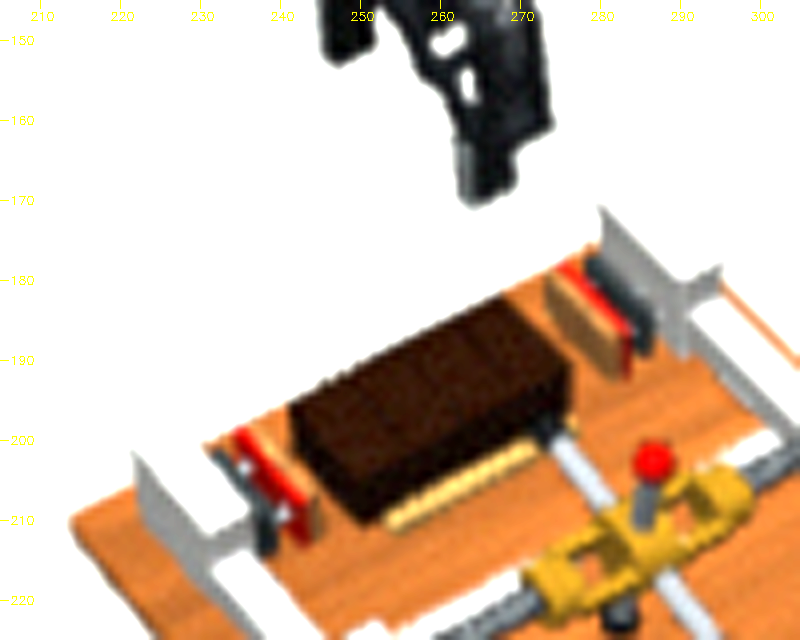

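The brick lies flat in the bed, (242,196)–(276,190), between the ledges. Next I go to the rear ball, turning the gripper a quarter.

Emit:
arm_command(increments=[0.001,-0.175,0.001,0.89,-0.14,0,0,0.001,-0.175,0.001,0.87,-0.14,-0.15,0,0.001,-0.175,0.001,0.83,-0.14,-0.3,0,0.001,-0.175,0.001,0.77,-0.14,-0.44,0.2,0.001,-0.175,0.001,0.68,-0.14,-0.57,0.4,0.001,-0.175,0.001,0.57,-0.14,-0.68,0.5,0.001,-0.175,0.001,0.44,-0.14,-0.77,0.5,0.001,-0.175,0.001,0.3,-0.14,-0.83,0.5])

```text
clock: 8.52
position: [0.5494, -0.0043, 0.3602]
ee_rot: [0.537, -0.532, -0.461, 0.465]
contact_force: [-0.2, 0.4, -0.1]
width: 0.0425
```

Emit:
arm_command(increments=[0.001,-0.175,0.001,0.16,-0.14,-0.87,0.5,0,0,0,0,0,0,0.5,0,0,0,0,0,0,0.5])

```text
clock: 8.9
position: [0.5575, -0.004, 0.3614]
ee_rot: [0.497, -0.491, -0.503, 0.509]
contact_force: [-0.2, 0.7, -1.4]
width: 0.0431
```

```bash
python3 -c "
from pl import *
np.set_printoptions(suppress=True)
show()
im=crop('top',215,165,345,290,6,'f2',None,1.8)
im=crop('scene',215,115,335,245,5,'f3',None,1.8)
"
```

```text
t 8.90 pos [ 0.5575 -0.004   0.3614] yaw 1.5946 down [-0.012 -0.    -1.   ] F [-0.17  0.73 -1.4 ] M [-0.  0.  0.] w 0.0431 q [-0.13  0.28  1.61 -0.    1.26 -1.73]
```

View pics/f2.png

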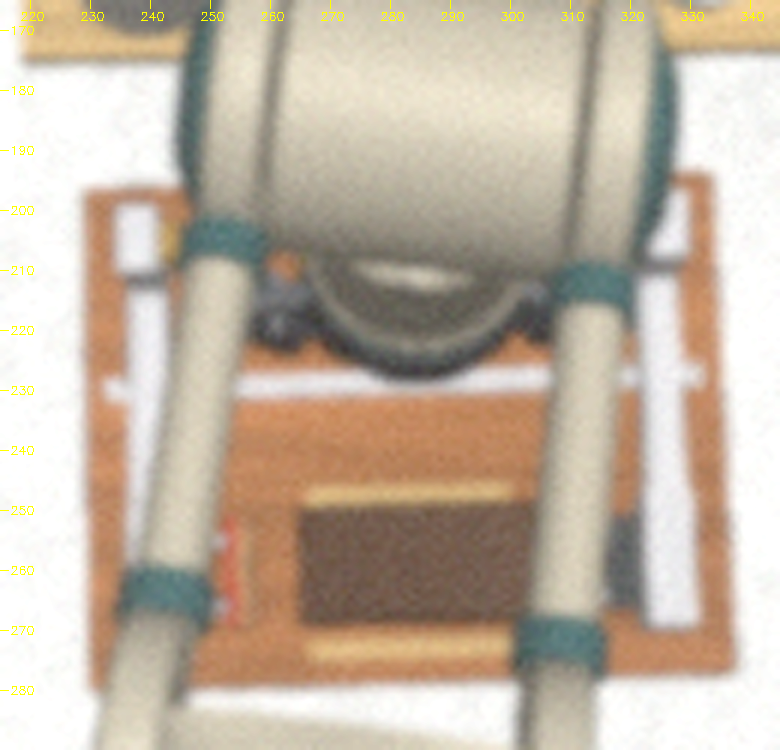

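View pics/f3.png

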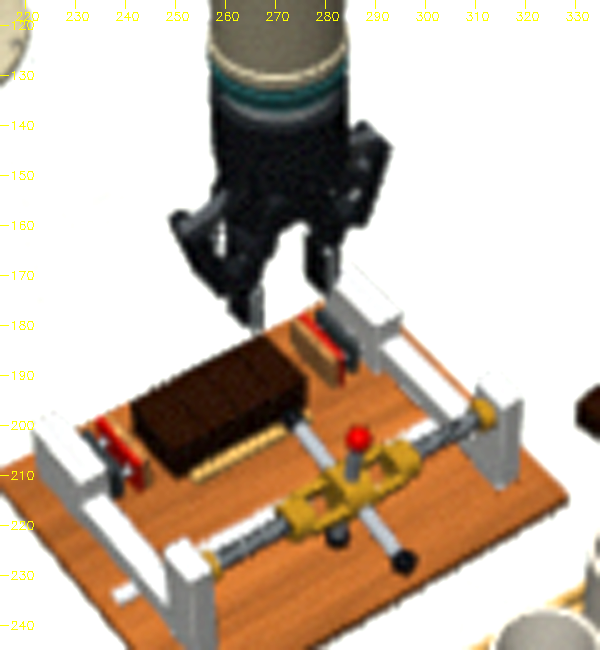

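Run:
```python
from st import *
np.set_printoptions(precision=3,suppress=True)
for z in(.01,.03,.05): print(z,back('top',[(233,230)],z),back('scene',[(237.5,234)],z))
from pl import plan
plan([.5595,-.004,.245],1.593,4)
```

```text
0.01 [[0.557 0.13  0.01 ]] [[ 0.557 -0.136  0.01 ]]
0.03 [[0.554 0.128 0.03 ]] [[ 0.57  -0.142  0.03 ]]
0.05 [[0.552 0.126 0.05 ]] [[ 0.584 -0.149  0.05 ]]
total rot [-0.012  0.002  0.   ] dist 0.11656320283177773
[-0.003, 0.001, 0.0, -0.002, 2.913, -0.086]
[-0.003, 0.001, 0.0, -0.002, 2.913, -0.077]
[-0.003, 0.001, 0.0, -0.002, 2.913, -0.069]
[-0.003, 0.001, 0.0, -0.002, 2.913, -0.06]
```

Emit:
arm_command(increments=[-0.003,0,0,0,2.9,-0.09,0.5,-0.003,0,0,0,2.9,-0.08,0.5,-0.003,0,0,0,2.9,-0.07,0.5,-0.003,0,0,0,2.9,-0.06,0.5,0,0,0,0,0,0,0.5,0,0,0,0,0,0,0.5])

```text
clock: 9.75
position: [0.5604, -0.004, 0.2466]
ee_rot: [-0.493, 0.494, 0.507, -0.506]
contact_force: [-0.5, 0.9, 0.1]
width: 0.0426
```

```bash
python3 -c "
from pl import *
show()
im=crop('scene',230,135,320,235,7,'f4',None,2)
"
```

```text
t 9.75 pos [ 0.5604 -0.004   0.2466] yaw 1.5966 down [ 0.002 -0.    -1.   ] F [-0.52  0.87  0.07] M [0.02 0.05 0.02] w 0.0426 q [-0.13  0.39  1.77  0.    0.99 -1.73]
```

View pics/f4.png

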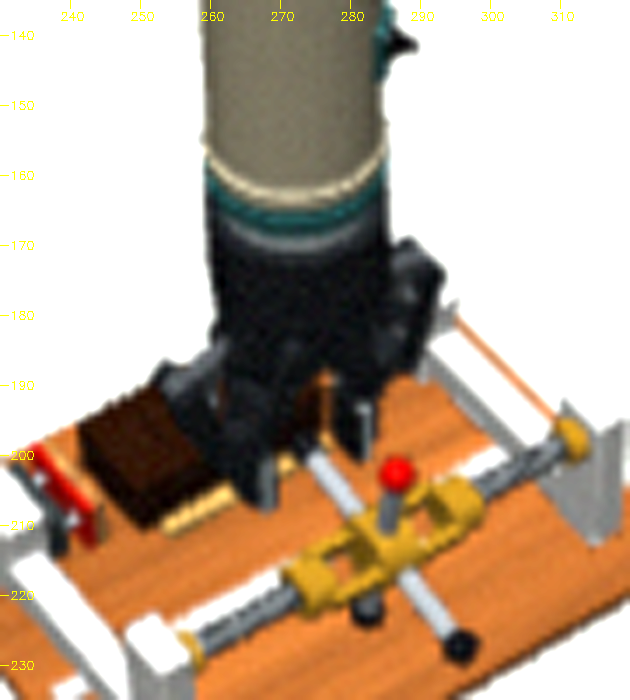

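The fingers straddle the rear ball: tips at (268,207) and (281,200), ball at (273,199). I'm closing.

Emit:
arm_command(increments=[0,0,0,0,0,0,0.7,0,0,0,0,0,0,1,0,0,0,0,0,0,1,0,0,0,0,0,0,1], grip_force=45)

```text
clock: 10.3
position: [0.5603, -0.0029, 0.2468]
ee_rot: [-0.494, 0.494, 0.508, -0.505]
contact_force: [-0.7, 5.0, 5.4]
width: 0.0131
```

```bash
cat > arc.py <<'E'
from pl import *
import sys
np.set_printoptions(suppress=True)
def cmd(phi0,phi1,n,r=.058):
    # world step in tool frame (tool x≈stand y, tool y down, tool z = ?)
    s,p,R=pose(); ex=np.array([np.cos(.022),np.sin(.022),0])
    a=np.linspace(phi0,phi1,n+1)
    P=np.outer(r*np.sin(a),ex)+np.outer(r*np.cos(a),[0,0,1])
    for d in np.diff(P,axis=0): print((R.inv().apply(d)*100).round(2).tolist())
E
python3 -c "
from arc import *
show();cmd(-1.38,-1.38+1.04,8)"
```

```text
t 10.30 pos [ 0.5603 -0.0029  0.2468] yaw 1.5962 down [ 0.003  0.002 -1.   ] F [-0.69  5.02  5.37] M [ 0.89  0.09 -0.01] w 0.0131 q [-0.13  0.39  1.77  0.    0.99 -1.73]
[0.0, -0.73, -0.19]
[0.0, -0.7, -0.29]
[0.0, -0.65, -0.37]
[-0.0, -0.6, -0.46]
[-0.0, -0.54, -0.53]
[-0.0, -0.46, -0.59]
[-0.0, -0.38, -0.65]
[-0.0, -0.3, -0.69]
```

Emit:
arm_command(increments=[0,0,0,0,0,0,1])

```text
clock: 10.42
position: [0.5603, -0.003, 0.2468]
ee_rot: [-0.494, 0.494, 0.508, -0.505]
contact_force: [-0.9, 6.0, 5.9]
width: 0.013
```

```bash
python3 -c "
from pl import *
show()
im=crop('scene',230,155,320,235,8,'f5',None,2)
"
```

```text
t 10.43 pos [ 0.5603 -0.003   0.2468] yaw 1.5962 down [ 0.003  0.002 -1.   ] F [-0.86  6.03  5.95] M [ 0.87  0.07 -0.01] w 0.0130 q [-0.13  0.39  1.77  0.    0.99 -1.73]
```

View pics/f5.png

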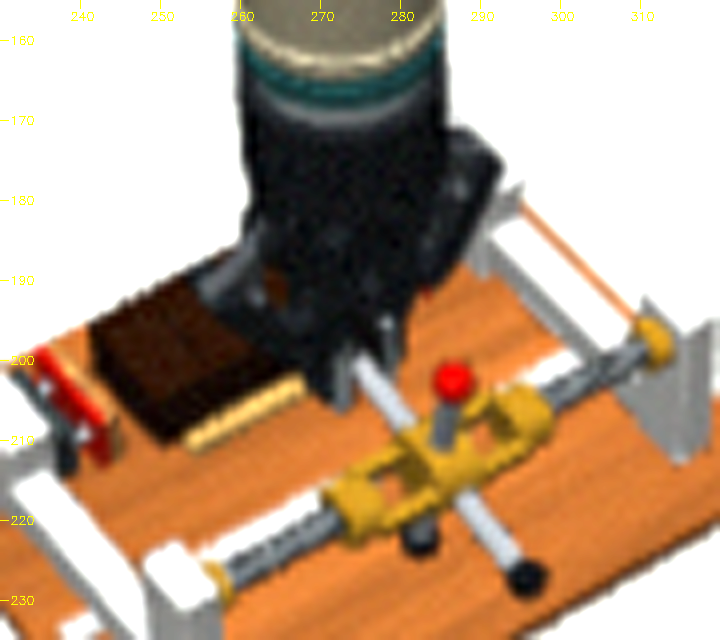

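Emit:
arm_command(increments=[0,0,0,0.2,-0.73,-0.19,1,0,0,0,0,-0.7,-0.29,1,0,0,0,0,-0.65,-0.37,1,0,0,0,0,-0.6,-0.46,1])

```text
clock: 10.98
position: [0.5723, -0.002, 0.2721]
ee_rot: [0.494, -0.493, -0.506, 0.508]
contact_force: [-1.4, -2.7, -9.5]
width: 0.0129
```

```bash
python3 -c "
from pl import *
show()
im=crop('scene',230,135,320,235,7,'f6',None,2)
"
```

```text
t 10.97 pos [ 0.5723 -0.002   0.2721] yaw 1.5973 down [-0.003 -0.001 -1.   ] F [-1.36 -2.71 -9.46] M [-0.4   0.28 -0.02] w 0.0129 q [-0.12  0.38  1.71 -0.    1.06 -1.72]
```

View pics/f6.png

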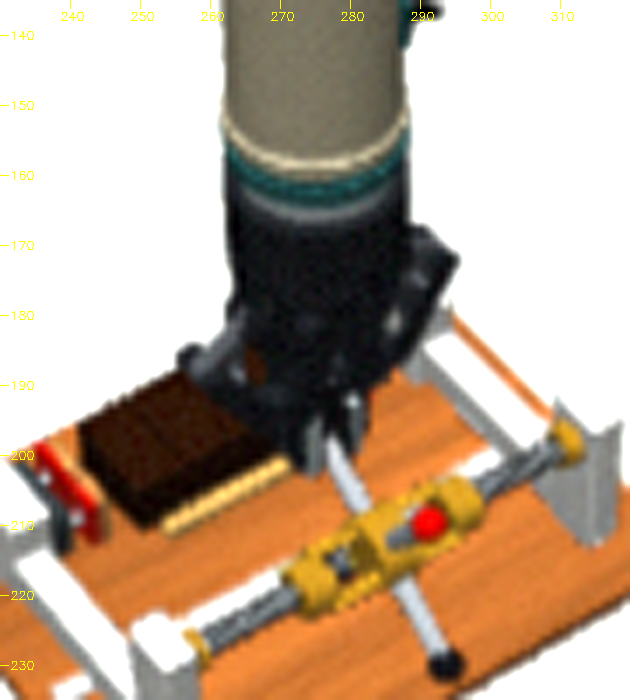

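The red ball moved from (286,203) to (291,210), so the turnbuckle is turning. I'm continuing along the arc.

```bash
python3 -c "
from arc import *
cmd(-.87,1.13,16)"
```

```text
[-0.0, -0.52, -0.5]
[-0.0, -0.46, -0.56]
[-0.0, -0.38, -0.61]
[-0.0, -0.3, -0.66]
[-0.0, -0.22, -0.69]
[-0.0, -0.13, -0.71]
[-0.0, -0.04, -0.72]
[-0.0, 0.05, -0.72]
[-0.0, 0.14, -0.71]
[-0.0, 0.23, -0.69]
[-0.0, 0.31, -0.66]
[-0.0, 0.39, -0.61]
[-0.0, 0.46, -0.56]
[-0.0, 0.53, -0.5]
[-0.0, 0.59, -0.43]
[-0.0, 0.63, -0.35]
```

Emit:
arm_command(increments=[0,0,0,0,-0.52,-0.5,1,0,0,0,0,-0.46,-0.56,1,0,0,0,0,-0.38,-0.61,1,0,0,0,0,-0.3,-0.66,1,0,0,0,0,-0.22,-0.69,1,0,0,0,0,-0.13,-0.71,1,0,0,0,0,-0.04,-0.72,1,0,0,0,0,0,0,1])

```text
clock: 12.02
position: [0.6187, 0.0001, 0.2944]
ee_rot: [-0.493, 0.494, 0.508, -0.505]
contact_force: [-0.5, -0.2, -0.2]
width: -0.0001
```

```bash
python3 -c "
from arc import *
s,p,R=pose();show();x=p[0]-.6165;z=p[2]-.235;ph=np.arctan2(x,z);print(ph,np.hypot(x,z),'theta',ph+np.pi/2)
cmd(ph,1.15,9)"
```

```text
t 12.03 pos [0.6187 0.0001 0.2944] yaw 1.5970 down [ 0.004  0.001 -1.   ] F [-0.53 -0.25 -0.21] M [-0.02 -0.   -0.03] w -0.0001 q [-0.11  0.42  1.58  0.    1.15 -1.71]
0.03710575528899315 0.05940015827119319 theta 1.6079020820838896
[-0.0, 0.07, -0.71]
[-0.0, 0.16, -0.7]
[-0.0, 0.25, -0.67]
[-0.0, 0.33, -0.64]
[-0.0, 0.4, -0.59]
[-0.0, 0.47, -0.54]
[-0.0, 0.54, -0.48]
[-0.0, 0.59, -0.41]
[-0.0, 0.64, -0.33]
```

Width reads 0, so the ball slipped out somewhere along the arc. I'll look.

```bash
python3 -c "
from pl import *
im=crop('scene',230,135,320,235,7,'g1',None,2)
"
```

```text
(no output)
```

View pics/g1.png

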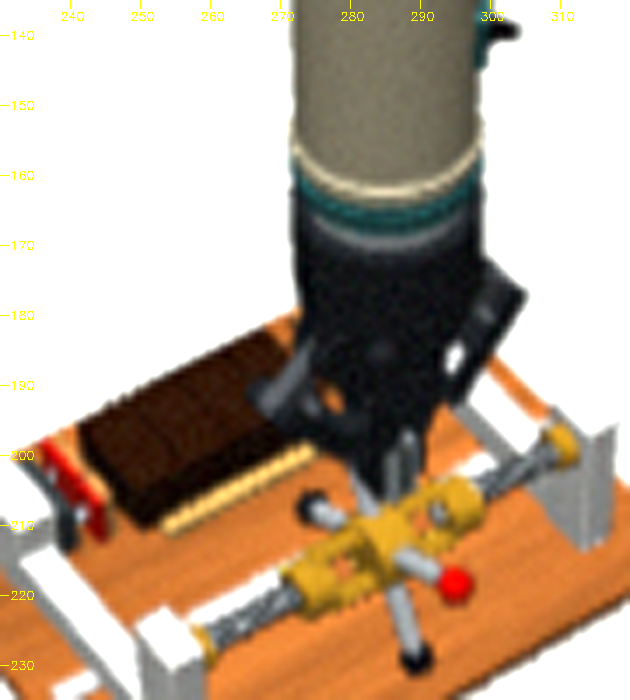

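```bash
cat >> st.py <<'E'
def fitth(obs,th0,p=[.4765,-.006,.022],cam='scene',off=True):
    # obs: {k:(u,v)}
    ks=list(obs); q=np.array([obs[k] for k in ks],float)
    def f(x): return np.r_[(proj(cam,W(p,[ball(k,x[0]) for k in ks]))+x[1:3]-q).ravel(),x[1:3]*.5]
    r=least_squares(f,[th0,0,0]); return r.x,r.fun[:-2].reshape(-1,2)
E
python3 -c "
from st import *
np.set_printoptions(precision=3,suppress=True)
print(*fitth({0:(295,218.3),1:(289.5,229),2:(274.5,207.5)},1.2))
print(*fitth({0:(295,218.3),1:(289.5,229)},1.2))
"
```

```text
[ 1.112  0.277 -0.12 ] [[-0.149  0.063]
 [-0.06  -0.072]
 [ 0.14   0.039]]
[ 1.109  0.332 -0.087] [[-0.11   0.043]
 [ 0.027 -0.021]]
```

The ball slipped out behind the fingers (−x side). The image fit gives θ≈1.11 with residuals under 0.2 px. I'm switching to pushing: closed fingers behind the upper ball, driving toward +x.

Emit:
arm_command(increments=[0,0,0,0,-3,0,1,0,0,0,0,-3,0,1,0,0,0,-0.2,0,3.2,1,0,0,0,-0.2,0,3.2,1,0,0,0,0,0,0,1,0,0,0,0,3,0,1,0,0,0,0,3.5,0,1,0,0,0,0,0,0,1])

```text
clock: 13.08
position: [0.5532, -0.0058, 0.2859]
ee_rot: [0.495, -0.492, -0.506, 0.507]
contact_force: [-0.8, -0.3, -0.2]
width: 0.0004
```

```bash
python3 -c "
from pl import *
show()
im=crop('scene',230,135,320,235,7,'g2',None,2)
"
```

```text
t 13.07 pos [ 0.5532 -0.0058  0.2859] yaw 1.5970 down [-0.004  0.001 -1.   ] F [-0.83 -0.33 -0.2 ] M [ 0.05 -0.01 -0.03] w 0.0004 q [-0.14  0.34  1.73  0.    1.08 -1.73]
```

View pics/g2.png

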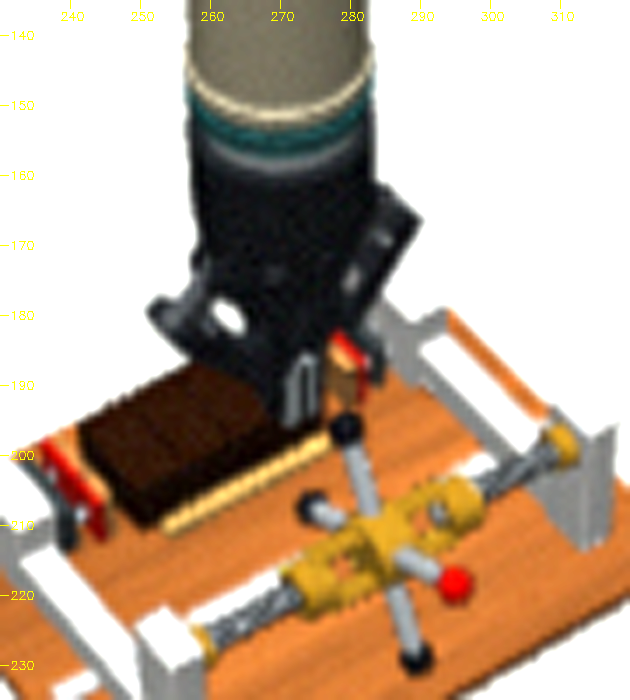

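The closed fingers are behind the upper ball, which is at (279,196). I'm pushing toward +x.

Emit:
arm_command(increments=[0,0,0,0.4,0,-0.9,1,0,0,0,0,0,-0.9,1,0,0,0,0,0,-0.8,1,0,0,0,0,0,-0.8,1,0,0,0,0,0,-0.8,1,0,0,0,0,0,-0.8,1,0,0,0,0,0,-0.8,1])

```text
clock: 14.0
position: [0.6104, -0.0006, 0.2885]
ee_rot: [0.494, -0.492, -0.505, 0.508]
contact_force: [-8.0, -1.4, 3.2]
width: -0.0001
```

```bash
python3 -c "
from pl import *
show()
im=crop('scene',230,135,320,235,7,'g3',None,2)
"
```

```text
t 14.00 pos [ 6.104e-01 -6.000e-04  2.885e-01] yaw 1.5975 down [-0.005 -0.    -1.   ] F [-7.99 -1.39  3.2 ] M [-0.22  1.28  0.01] w -0.0001 q [-0.11  0.41  1.6  -0.    1.14 -1.71]
```

View pics/g3.png

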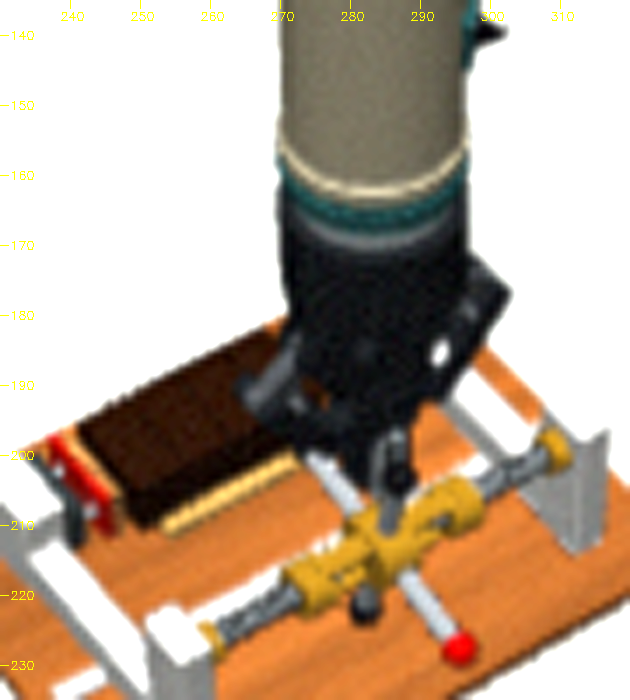

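Emit:
arm_command(increments=[0,0,0,0,0.2,-0.8,1,0,0,0,-0.1,0.3,-0.8,1,0,0,0,0,0.4,-0.8,1,0,0,0,0,0.5,-0.8,1,0,0,0,0,0.4,-0.6,1,0,0,0,0,0,0,1])

```text
clock: 14.8
position: [0.6496, -0.0004, 0.2705]
ee_rot: [0.494, -0.493, -0.506, 0.507]
contact_force: [-3.5, -0.1, 2.3]
width: 0.0
```

```bash
python3 -c "
from pl import *
show()
im=crop('scene',230,135,320,235,7,'g4',None,2)
"
```

```text
t 14.80 pos [ 6.496e-01 -4.000e-04  2.705e-01] yaw 1.5972 down [-0.001  0.    -1.   ] F [-3.53 -0.11  2.33] M [ 0.07  0.44 -0.02] w 0.0000 q [-0.11  0.48  1.53  0.    1.13 -1.71]
```

View pics/g4.png

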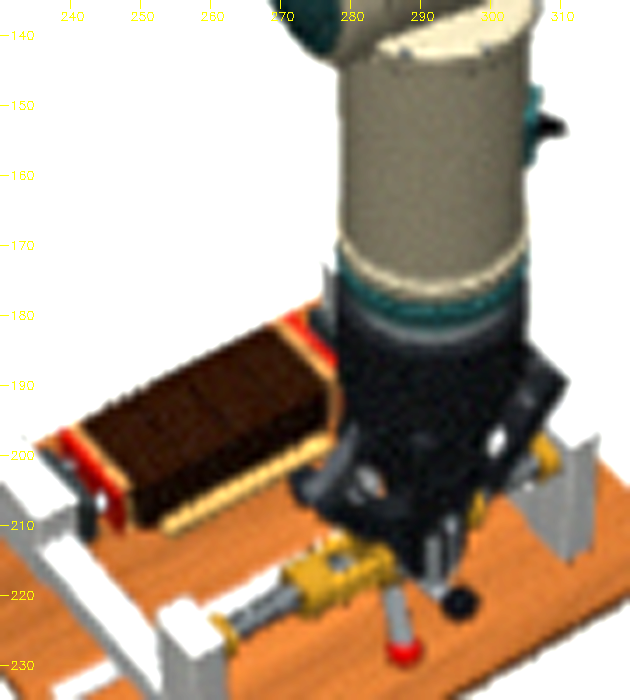

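Emit:
arm_command(increments=[0,0,0,0,-2,0.5,1,0,0,0,0,-4,0,1,0,0,0,0,-3,3,1,0,0,0,0,0,5,1,0,0,0,0,0,3,1,0,0,0,0,0,0,1])

```text
clock: 15.6
position: [0.533, -0.0036, 0.3622]
ee_rot: [-0.492, 0.495, 0.507, -0.505]
contact_force: [-1.0, 0.1, 0.1]
width: 0.0002
```

```bash
python3 -c "
from pl import *
from st import *
show()
print(fitth({0:(287.7,228.5),3:(295.5,221)},2.6))
im=crop('scene',215,145,325,245,7,'g5',None,2)
"
```

```text
t 15.60 pos [ 0.533  -0.0036  0.3622] yaw 1.5967 down [ 0.004 -0.    -1.   ] F [-0.98  0.05  0.07] M [ 0.05 -0.    0.03] w 0.0002 q [-0.14  0.24  1.66  0.    1.23 -1.73]
(array([2.8239982 , 0.14214729, 0.28149042]), array([[ 0.14557317, -0.13855215],
       [-0.18111   ,  0.06817954]]))
```

View pics/g5.png

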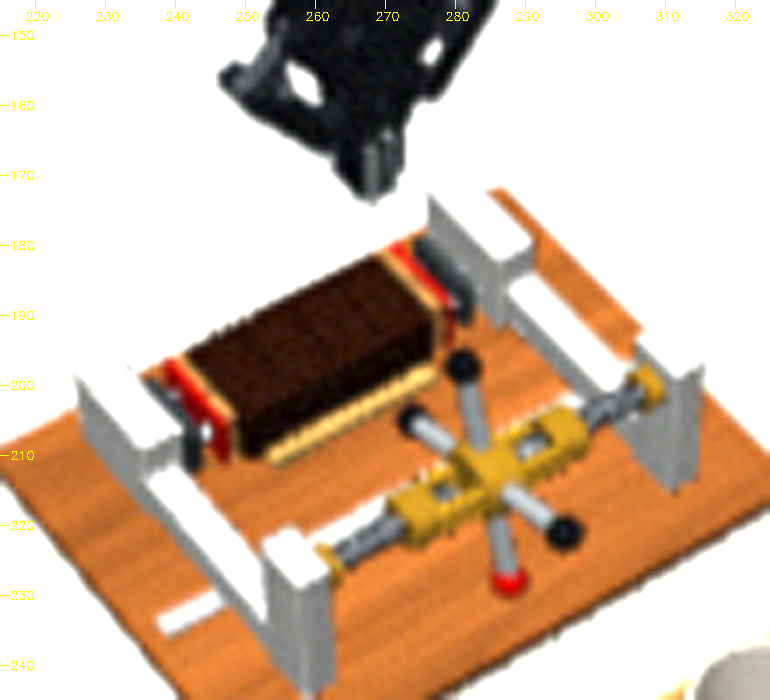

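```bash
python3 -c "
from pl import *
from st import *
np.set_printoptions(precision=3,suppress=True)
print(*fitth({0:(288,228),3:(295.7,221),2:(281.2,197.2),1:(273.5,205)},2.7))
crop('top',225,235,340,285,6,'g6',None,2)
crop('scene',220,170,290,220,11,'g7',None,2)
"
```

```text
[ 2.846  0.309 -0.046] [[-0.225 -0.147]
 [-0.139  0.091]
 [-0.18   0.001]
 [ 0.467  0.066]]
```

View pics/g6.png

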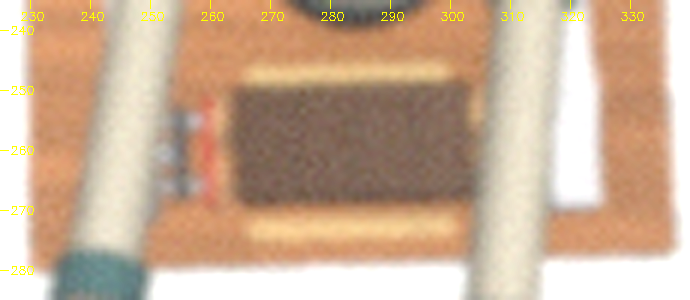

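View pics/g7.png

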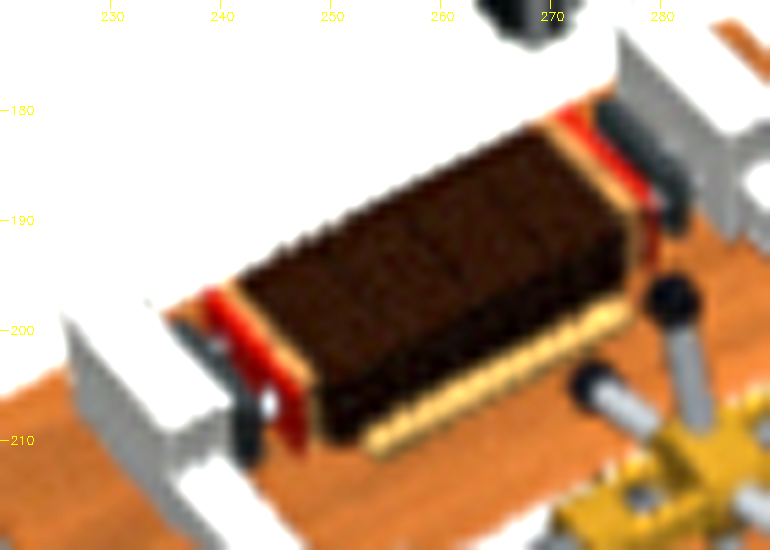

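Run:
```python
from st import *
np.set_printoptions(precision=1,suppress=True,linewidth=200)
im=cv2.imread('pics/top0.png').astype(float)
# profile over rows 256..266, row tilt ~ yaw
for nm,r in(('L',range(238,262)),('R',range(304,330))):
    print(nm)
    pr=np.array([im[254:266,c].mean(0)[::-1] for c in r])
    for c,p in zip(r,pr): print(c,p)
```

```text
L
238 [130.2 129.6 130.5]
239 [129.9 129.  130.4]
240 [129.8 129.  130.4]
241 [130.3 129.3 130.3]
242 [129.6 128.5 129.8]
243 [125.1 124.1 124.4]
244 [110.6 108.5 108.2]
245 [96.  91.1 89.2]
246 [90.3 82.2 78.5]
247 [81.2 74.7 71.6]
248 [69.  65.5 64.1]
249 [66.5 61.1 58.2]
250 [80.8 66.8 60.1]
251 [95.3 72.8 63.1]
252 [104.   70.1  59.9]
253 [108.3  65.1  54.2]
254 [111.4  73.3  57.8]
255 [107.9  79.6  61.2]
256 [100.5  77.2  58.3]
257 [96.2 71.8 53.8]
258 [98.8 71.  52.5]
259 [101.3  72.8  52.8]
260 [101.5  71.7  52. ]
261 [102.8  73.2  53.5]
R
304 [97.4 69.2 49.8]
305 [97.2 69.2 49.8]
306 [96.4 69.  49.3]
307 [95.6 69.1 51.1]
308 [92.8 68.9 51.1]
309 [94.8 73.  55. ]
310 [102.2  77.2  58.7]
311 [106.1  71.4  55.6]
312 [106.8  63.1  51.7]
313 [103.5  63.8  53.6]
314 [96.2 69.5 59.2]
315 [83.8 68.4 60.4]
316 [67.7 61.9 58. ]
317 [59.1 57.5 56.2]
318 [57.  56.3 56.2]
319 [55.5 54.9 55.3]
320 [59.2 58.8 59.2]
321 [69.3 68.2 68.1]
322 [92.4 91.7 91.8]
323 [114.5 114.2 114.8]
324 [127.4 126.3 127.7]
325 [130.9 129.5 130.9]
326 [130.2 129.4 130.2]
327 [128.7 127.9 128.9]
328 [128.5 127.7 128.8]
329 [126.2 124.3 124.4]
```

Run:
```python
from st import *
np.set_printoptions(precision=4,suppress=True)
j=back('top',[(244.3,260),(322.05,260)],.066)[:,1]
for z in(.046,.044):
  r=back('top',[(252.95,260),(312.42,260)],z)[:,1]
  print(z,j,r,j[0]-j[1],'L off',j[0]-r[0],'R off',r[1]-j[1],'g-32=',(j[0]-r[0])-(r[1]-j[1]))
j=back('top',[(244.3,260),(322.05,260)],.066)[:,1]
print('jaw mid',j.mean(),'expected sep .2018; red sep', r[0]-r[1])
```

```text
0.046 [ 0.095  -0.1056] [ 0.0738 -0.0822] 0.20068423097831695 L off 0.02128031565269818 R off 0.023393598171572827 g-32= -0.0021132825188746457
0.044 [ 0.095  -0.1056] [ 0.0739 -0.0824] 0.20068423097831695 L off 0.021177839636371418 R off 0.023246652922120456 g-32= -0.0020688132857490382
jaw mid -0.005294071771083646 expected sep .2018; red sep 0.15625973841982504
```

Emit:
arm_command(increments=[0,0,0,0.3,2,-1,1,0,0,0,0,3,-1,1,0,0,0,0,2.5,-0.5,1,0,0,0,0,0,-0.6,1,0,0,0,0,0,-0.8,1,0,0,0,0,0,-0.8,1,0,0,0,0,0,-0.6,1])

```text
clock: 16.62
position: [0.5864, 0.0006, 0.2859]
ee_rot: [0.494, -0.492, -0.505, 0.508]
contact_force: [-7.0, -0.6, 3.8]
width: -0.0001
```

```bash
python3 -c "
from pl import *
show()
im=crop('scene',215,135,325,245,6,'i1',None,2)
"
```

```text
t 16.62 pos [0.5864 0.0006 0.2859] yaw 1.5974 down [-0.004 -0.001 -1.   ] F [-7.01 -0.64  3.75] M [-0.23  0.97 -0.05] w -0.0001 q [-0.12  0.38  1.66 -0.    1.11 -1.71]
```

View pics/i1.png

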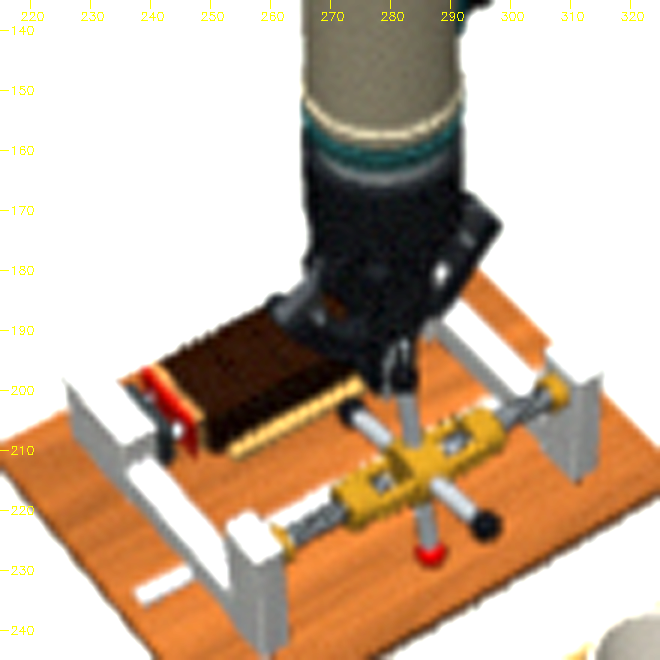

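Emit:
arm_command(increments=[0,0,0,0,0,-0.5,1,0,0,0,0,0,-0.5,1,0,0,0,0,0,-0.5,1,0,0,0,0,0,-0.5,1])

```text
clock: 17.18
position: [0.6063, 0.0011, 0.286]
ee_rot: [0.494, -0.493, -0.506, 0.508]
contact_force: [-6.6, -0.0, 2.3]
width: 0.0003
```

Emit:
arm_command(increments=[0,0,0,0,0,-0.4,1,0,0,0,0,0,-0.4,1])

```text
clock: 17.42
position: [0.6128, 0.0013, 0.2854]
ee_rot: [0.495, -0.491, -0.504, 0.509]
contact_force: [-9.8, -1.9, 2.8]
width: -0.0
```

```bash
python3 -c "
from pl import *
show()
im=crop('scene',215,155,325,235,7,'i2',None,2)
"
```

```text
t 17.43 pos [0.6128 0.0013 0.2854] yaw 1.5976 down [-0.009 -0.001 -1.   ] F [-9.81 -1.86  2.79] M [-0.29  1.63 -0.04] w -0.0000 q [-0.11  0.42  1.6  -0.    1.14 -1.71]
```

View pics/i2.png

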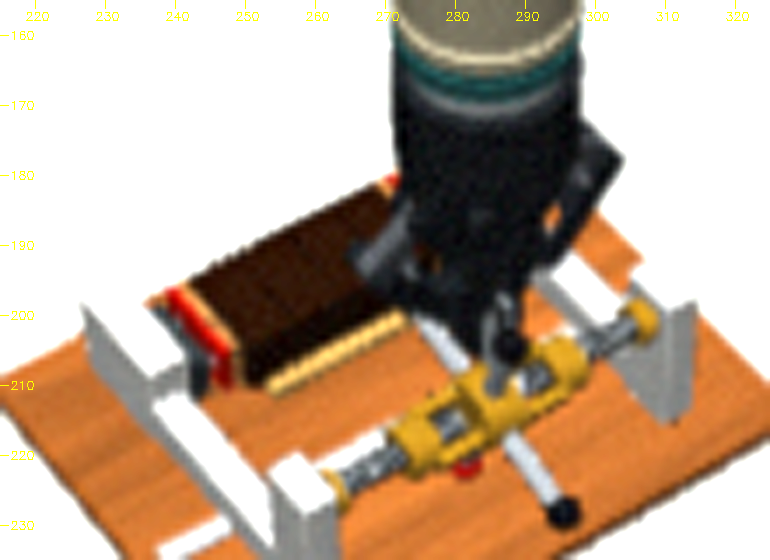

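```bash
python3 -c "
from pl import *
from st import *
np.set_printoptions(precision=3,suppress=True)
print(*fitth({3:(295.7,228.3),2:(288.3,203.8)},3.4))
print(*fitth({3:(295.7,228.3),2:(288.3,203.8),0:(281.7,222)},3.4))
"
```

```text
[ 3.433  0.638 -0.187] [[ 0.067 -0.268]
 [-0.227  0.315]]
[3.405 0.604 0.267] [[ 0.129 -0.041]
 [-0.576  0.337]
 [ 0.297 -0.363]]
```

Emit:
arm_command(increments=[0,0,0,-0.1,0.1,-0.4,1,0,0,0,0,0.1,-0.4,1,0,0,0,0,0.1,-0.4,1])

```text
clock: 17.85
position: [0.6238, 0.0011, 0.282]
ee_rot: [0.497, -0.49, -0.504, 0.51]
contact_force: [-11.9, -0.4, 3.3]
width: 0.0001
```

Emit:
arm_command(increments=[0,0,0,0,0,1,1,0,0,0,0,-3,2,1,0,0,0,0,-4,4,1,0,0,0,0,-3,5,1,0,0,0,0,-1,6,1,0,0,0,0,0,6,1,0,0,0,0,0,0,1])

```text
clock: 18.73
position: [0.3834, -0.005, 0.3927]
ee_rot: [-0.493, 0.494, 0.507, -0.506]
contact_force: [1.2, -0.5, 0.0]
width: -0.0002
```

```bash
python3 -c "
from pl import *
show()
im=np.mean([vision.get_image('scene').astype(float) for _ in range(4)],0)
np.save('i3s.npy',im)
crop('scene',215,165,325,240,7,'i3',im,2)
im=np.mean([vision.get_image('top').astype(float) for _ in range(4)],0)
np.save('i3t.npy',im)
crop('top',225,175,340,285,6,'i4',im,2)
"
```

```text
t 18.73 pos [ 0.3834 -0.005   0.3927] yaw 1.5964 down [ 0.002 -0.    -1.   ] F [ 1.18 -0.55  0.01] M [ 0.02 -0.02 -0.01] w -0.0002 q [-0.19 -0.01  1.88  0.    1.27 -1.79]
```

View pics/i3.png

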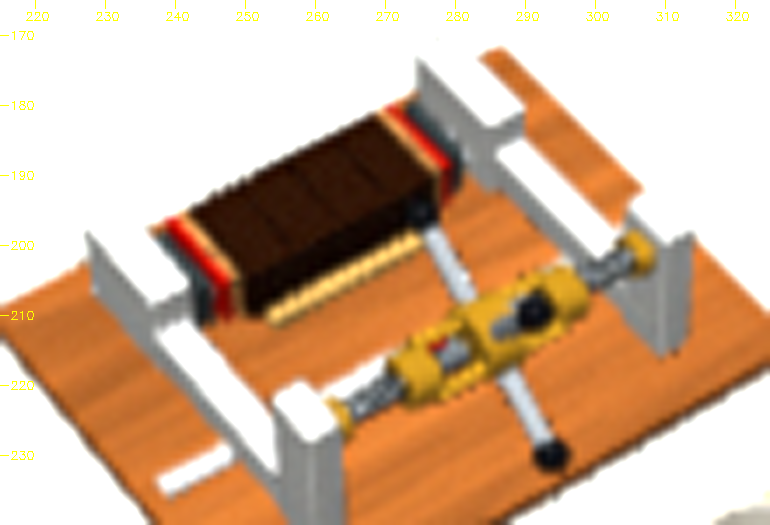

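View pics/i4.png

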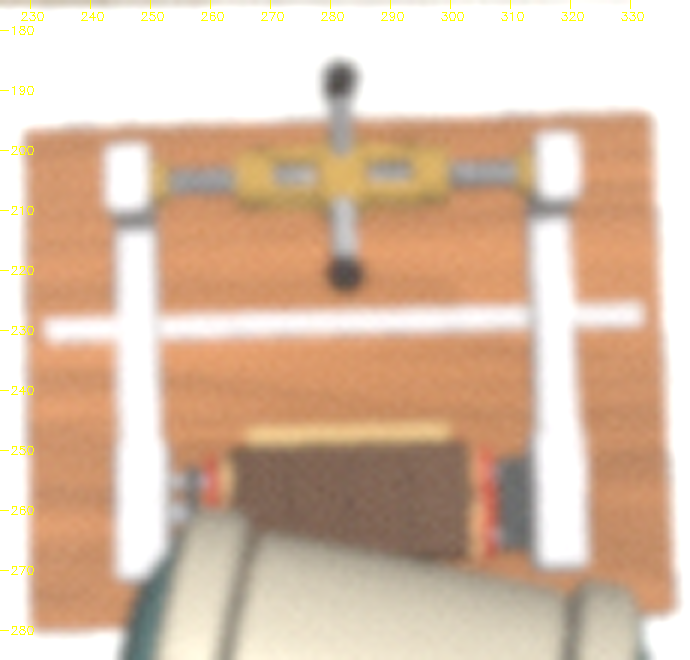

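Run:
```python
from st import *
np.set_printoptions(precision=3,suppress=True,linewidth=200)
print(*fitth({3:(293.8,229.8),2:(291.3,209.5),1:(275.3,195)},3.7))
print(*fitth({2:(281.5,188),1:(282.3,220.5)},3.7,cam='top'))
def ana(im,rows,cl,cr):
    pr=im[rows[0]:rows[1]].mean(0)
    red=pr[:,0]-1.0*pr[:,1]
    out=[]
    for a,b in(cl,cr):
        g=red[a:b]; i=a+g.argmax(); y=red[i-1:i+2]; out.append(i+.5*(y[0]-y[2])/(y[0]-2*y[1]+y[2]))
    return out,pr
im0=cv2.imread('pics/top0.png')[:,:,::-1].astype(float)
im1=np.load('i3t.npy')
for im,cl,cr in((im0,(248,257),(308,316)),(im1,(255,264),(302,312))):
    for rows in((252,259),(253,258)):
        o,pr=ana(im,rows,cl,cr); yy=back('top',[(o[0],255),(o[1],255)],.046)[:,1]; print(o,yy,yy[0]-yy[1])
print(np.c_[np.arange(242,268),pr[242:268]]);print(np.c_[np.arange(300,322),pr[300:322]])
```

```text
[ 3.772  0.34  -0.453] [[-0.126 -0.311]
 [ 0.032  0.043]
 [ 0.009  0.382]]
[ 3.699 -0.183 -0.002] [[-0.022 -0.002]
 [ 0.068  0.003]]
[np.float64(253.16990291262135), np.float64(312.09090909090907)] [ 0.073 -0.082] 0.15485974539589098
[np.float64(253.29166666666666), np.float64(312.078125)] [ 0.073 -0.082] 0.15450637981419413
[np.float64(259.94372294372295), np.float64(305.6015801354402)] [ 0.055 -0.065] 0.12000825317229004
[np.float64(259.99554896142433), np.float64(305.58385093167703)] [ 0.055 -0.065] 0.11982550283211532
[[242.   100.6   73.8   56.05]
 [243.    99.9   80.05  69.4 ]
 [244.   110.3  102.05  99.  ]
 [245.   123.65 121.55 121.45]
 [246.   130.25 129.5  130.35]
 [247.   131.   130.35 131.65]
 [248.   130.35 129.75 130.8 ]
 [249.   130.3  129.5  130.35]
 [250.   130.45 129.2  130.25]
 [251.   124.4  123.55 124.2 ]
 [252.   110.8  108.85 108.  ]
 [253.    95.95  90.35  87.55]
 [254.    91.55  82.    76.8 ]
 [255.    83.85  74.7   70.25]
 [256.    71.15  65.4   62.  ]
 [257.    70.15  62.6   60.2 ]
 [258.    84.55  66.95  62.55]
 [259.    99.15  65.1   59.75]
 [260.   104.3
[... 217 characters left out ...]
   50.5   42.35]]
[[300.    65.95  52.05  44.65]
 [301.    67.15  54.05  45.2 ]
 [302.    72.2   56.95  45.8 ]
 [303.    86.8   65.2   49.9 ]
 [304.   102.4   70.75  54.6 ]
 [305.   107.5   65.15  52.35]
 [306.   101.8   58.1   49.95]
 [307.    85.9   56.95  52.65]
 [308.    66.65  55.6   53.5 ]
 [309.    56.15  54.9   53.95]
 [310.    54.3   54.85  53.85]
 [311.    54.    54.55  54.55]
 [312.    58.65  58.15  58.2 ]
 [313.    73.35  72.6   72.65]
 [314.    98.6   97.75  98.35]
 [315.   120.9  119.8  120.9 ]
 [316.   129.6  128.35 129.65]
 [317.   130.9  130.05 130.95]
 [318.   130.5  129.45 130.65]
 [319.   129.95 128.95 129.85]
 [320.   130.35 129.4  129.75]
 [321.   128.2  125.15 124.9 ]]
```

Run:
```python
from st import *
np.set_printoptions(precision=4,suppress=True,linewidth=200)
im0=cv2.imread('pics/top0.png')[:,:,::-1].astype(float); im1=np.load('i3t.npy')
def edge(pr,a,b,lev):
    for c in range(a,b):
        if (pr[c]-lev)*(pr[c+1]-lev)<=0: return c+(lev-pr[c])/(pr[c+1]-pr[c])
J=[]
for im,l,r,red in((im0,242,320,(253.2,312.09)),(im1,250,311,(259.96,305.6))):
    pr=im[252:259].mean(0)[:,1]
    L=edge(pr,l,l+8,110);R=edge(pr,r,r+8,92)
    j=back('top',[(L,255.5),(R,255.5)],.066)[:,1]; q=back('top',[(red[0],255.5),(red[1],255.5)],.045)[:,1]
    print(L,R,'jaws',j,j[0]-j[1],'red',q,'offL',j[0]-q[0],'offR',q[1]-j[1]); J.append((j[0]-j[1],j[0]-q[0],q[1]-j[1]))
print('dtheta',(J[0][0]-J[1][0])/.012*1.005,'comp L,R',J[0][1]-J[1][1],J[0][2]-J[1][2])
```

```text
243.85344827586206 321.8032786885246 jaws [ 0.0963 -0.1053] 0.2015374355552602 red [ 0.0732 -0.0817] offL 0.02307614394630085 offR 0.023588178098769855
251.89361702127658 313.7539118065434 jaws [ 0.0755 -0.0845] 0.15995386759463448 red [ 0.0554 -0.0646] offL 0.020075265073896877 offR 0.019843792101680677
dtheta 3.4826238167024046 comp L,R 0.003000878872403974 0.003744385997089178
```

At θ≈3.70, the pads are pressed in about 3.0 mm (left) and 3.7 mm (right), so roughly 10 N. A small final nudge of about 0.06 rad brings it to half travel.

Emit:
arm_command(increments=[0,0,0,0.1,0,-5,1,0,0,0,0.2,0,-5.5,1,0,0,0,0.2,0,-5.5,1,0,0,0,0,0,-5,1,0,0,0,0,0,0,1,0,0,0,0,0,0,1])

```text
clock: 19.88
position: [0.5973, 0.0051, 0.3909]
ee_rot: [0.494, -0.493, -0.506, 0.507]
contact_force: [0.1, -0.4, -0.0]
width: 0.0001
```

```bash
python3 -c "
from pl import *
show();plan([.602,-.001,.282],1.596,4)
"
```

```text
t 19.88 pos [0.5973 0.0051 0.3909] yaw 1.5973 down [-0.002  0.    -1.   ] F [ 0.11 -0.41 -0.05] M [-0.01  0.05 -0.04] w 0.0001 q [-0.11  0.32  1.48  0.    1.35 -1.71]
total rot [-0.00229471  0.00127927  0.00042161] dist 0.10912399056455334
[-0.001, 0.0, 0.0, -0.157, 2.721, -0.119]
[-0.001, 0.0, 0.0, -0.157, 2.721, -0.118]
[-0.001, 0.0, 0.0, -0.157, 2.721, -0.116]
[-0.001, 0.0, 0.0, -0.156, 2.721, -0.115]
```

Emit:
arm_command(increments=[0,0,0,-0.16,2.7,-0.12,1,0,0,0,-0.16,2.7,-0.12,1,0,0,0,-0.16,2.7,-0.12,1,0,0,0,-0.16,2.7,-0.12,1,0,0,0,0,0,0,1,0,0,0,0,0,-0.7,1,0,0,0,0,0,-0.6,1,0,0,0,0,0,-0.4,1])

```text
clock: 20.88
position: [0.6202, -0.0007, 0.2851]
ee_rot: [-0.493, 0.494, 0.507, -0.506]
contact_force: [0.4, 0.1, 0.2]
width: -0.0004
```

Emit:
arm_command(increments=[0,0,0,0,0,-0.2,1,0,0,0,0,0,-0.2,1,0,0,0,0,0,0,1])

```text
clock: 21.25
position: [0.6231, -0.0007, 0.284]
ee_rot: [0.494, -0.493, -0.506, 0.507]
contact_force: [-0.9, -0.3, 1.1]
width: -0.0002
```

Emit:
arm_command(increments=[0,0,0,0,0,-0.2,1,0,0,0,0,0,-0.2,1])

```text
clock: 21.5
position: [0.6249, -0.0006, 0.2837]
ee_rot: [0.495, -0.491, -0.505, 0.509]
contact_force: [-9.8, -0.5, 6.5]
width: 0.0003
```

Emit:
arm_command(increments=[0,0,0,0,0,-0.15,1,0,0,0,0,0,0,1])

```text
clock: 21.75
position: [0.6258, -0.0006, 0.2835]
ee_rot: [0.496, -0.491, -0.504, 0.509]
contact_force: [-9.6, -0.3, 5.6]
width: -0.0
```

Emit:
arm_command(increments=[0,0,0,0,0,1,1,0,0,0,0,-3,1,1,0,0,0,0,-4,3,1,0,0,0,0,-4,5,1,0,0,0,0,-2,6,1,0,0,0,0,0,6,1,0,0,0,0,0,6,1,0,0,0,0,0,3,1])

```text
clock: 22.75
position: [0.3178, -0.0082, 0.4126]
ee_rot: [-0.493, 0.494, 0.507, -0.506]
contact_force: [0.4, -1.7, 0.8]
width: 0.0001
```

```bash
cat > fin.py <<'E'
from pl import *
from st import *
np.set_printoptions(precision=4,suppress=True,linewidth=200)
show()
im=np.mean([vision.get_image('scene').astype(float) for _ in range(4)],0)
crop('scene',215,165,325,240,7,'k1',im,2)
cv2.imwrite('pics/k3.png',im[:,:,::-1])
im1=np.mean([vision.get_image('top').astype(float) for _ in range(4)],0)
crop('top',225,175,340,285,6,'k2',im1,2)
def edge(pr,a,b,lev):
    for c in range(a,b):
        if (pr[c]-lev)*(pr[c+1]-lev)<=0: return c+(lev-pr[c])/(pr[c+1]-pr[c])
pp=im1[252:259].mean(0); pr=pp[:,1]; red=pp[:,0]-pp[:,1]; o=[]
for a,b in((255,264),(302,312)):
    i=a+red[a:b].argmax(); y=red[i-1:i+2]; o.append(i+.5*(y[0]-y[2])/(y[0]-2*y[1]+y[2]))
L=edge(pr,250,258,110);R=edge(pr,309,318,92)
j=back('top',[(L,255.5),(R,255.5)],.066)[:,1]; q=back('top',[(o[0],255.5),(o[1],255.5)],.045)[:,1]
print(L,R,o,'sep',j[0]-j[1],'theta',.187+(.20154-(j[0]-j[1]))/.012*1.005,'comp',.02308-(j[0]-q[0]),.02359-(q[1]-j[1]))
E
python3 fin.py
```

```text
t 22.75 pos [ 0.3178 -0.0082  0.4126] yaw 1.5969 down [ 0.002 -0.    -1.   ] F [ 0.38 -1.72  0.81] M [-0.08 -0.01  0.02] w 0.0001 q [-0.25 -0.14  1.94  0.    1.33 -1.84]
251.82588235294116 313.7072829131653 [np.float64(259.9380530973451), np.float64(305.5732265446224)] sep 0.16000825583444164 theta 3.665283573865511 comp 0.0028874353605465343 0.0037963739013739672[ WARN:0@3.377] global loadsave.cpp:1063 imwrite_ Unsupported depth image for selected encoder is fallbacked to CV_8U.
```

View pics/k1.png

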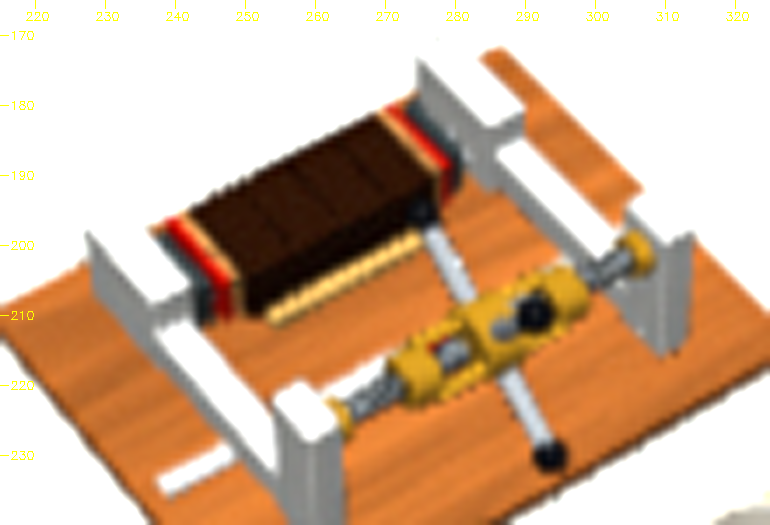

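View pics/k2.png

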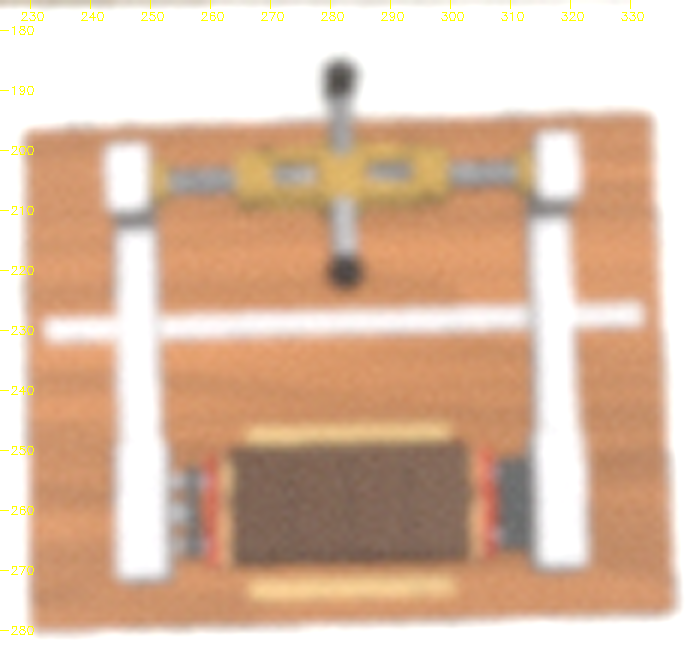

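View pics/k3.png

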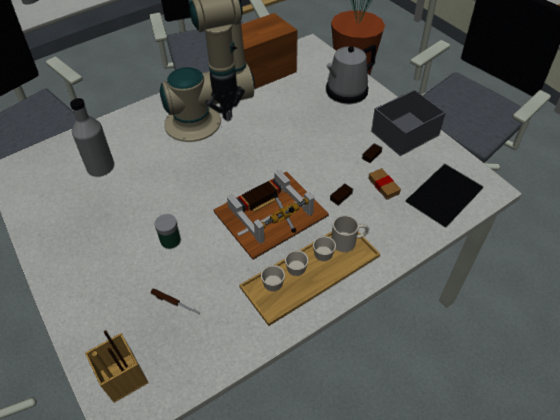

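```bash
python3 -c "
from rig import ticket
print(ticket.sign_off())"
```

```text
the job is handed in; nothing more can be done
None
```

The largest brick lies flat in the bed between the ledges, released before clamping, and both pads hold it at an estimated 10–11 N, slightly under the 12 N aim. I handed the job in at about 23 s with the arm clear of everything.

- **Turning:** my first try, gripping a ball, turned the turnbuckle from about 0.19 to 1.11 rad before the ball slipped out. I did the rest by pushing the spokes with closed fingers.
- **Final setting:** the turnbuckle stands at about 3.7 rad. The jaw spacing in the top picture gives 3.67, and fitting the balls before the last nudge gave 3.70 (top) and 3.77 (scene).
- **Pad travel:** the last pictures show about 2.9 mm (left) and 3.8 mm (right) of the 8 mm, or 9–11 N. The wrist force suggested about 12 N.
- **Last nudge:** my final push, meant to add about 0.06 rad, moved the turnbuckle only about 0.02 rad. I left it there, as the pads were near half travel.
- **Other items:** in the last scene picture the caddy, packet, cups, pitcher and pick appear unmoved.

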